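# Load the square tube and latch the jig gate

## Task

Lower the long square tube into the two saddles of the tube jig, lying along the jig, while the gate is still open. Then swing the gate shut and press it gently, by feel, until its sprung latch snaps in behind the strike pin and the gate stays shut with the tube pushed home against the end stop. Do not drop the tube, slam the gate or press it harder than about 15 N, and leave the other parts on the table where they are.

Things in the scene. Friction and masses are not known exactly. Their poses are not given: they have to be found in the camera images.
- tube: The workpiece: plain steel square tube, 30 x 30 mm section, 120 mm long, open ends, about 0.25 kg, flat on the table at the start. Origin: centre of its underside; its x axis runs along its length, z up. The shorter, 60 mm square offcut is not the workpiece.
- tube_mid (a point): Centre of the tube's volume, 15 mm above its underside.
- jig: Fixed tube jig: steel base plate 235 x 255 x 15 mm with two black saddles, a hinged aluminium gate at its -x end, a black end stop at its +x end. Origin on the table under the middle of the nest; x axis runs along the nest from gate to end stop, z up. Base plate: x -135 to 100 mm, y -140 to 115 mm. Nothing on it is higher than 120 mm.
- nest (a point): Where the tube goes: centre of its underside when it lies home on the saddles, against the end stop; 45 mm above the table. Axes as the jig. Stop face 60 mm further along x, 44 mm wide, top 77 mm above the table. Best lay the tube 3 to 8 mm short of home (to -x): the sprung nose on the gate pushes it home.
- saddle_front (a point): Middle of the rest of the saddle next to the gate, 45 mm above the table, 45 mm to -x of the nest; its twin is 45 mm to +x. Each is 16 mm long, with two upright jaws 12 mm thick, 65 mm above the table, inner faces 19 mm either side of the middle (38 mm apart). Between the saddles 74 mm is clear for fingers, down to the base plate.
- gate_hinge (a point): Upright hinge axis of the gate, 70 mm above the table; in the jig's frame at x = -100, y = +80 mm. Axes as the jig.
- gate_face (a point): Good place to push: on the gate's outer face, 125 mm from the hinge axis, 70 mm above the table. It turns with the gate: x axis square to the gate, into the jig (the closing push), y along the gate to the hinge, z up. The gate is a flat plate 10 mm thick, 12 to 160 mm from the hinge, 22 to 115 mm above the table, 0.55 kg.
- nose_tip (a point): Tip of the sprung rubber nose on the gate's inner side (flat disc, 34 mm diameter, axis 60 mm above the table, 80 mm from the hinge). It meets the tube's end and pushes it home: 2 N at first touch, 0.3 N per mm, 16 mm stroke.
- gate (a joint): Opening angle of the gate, rad. 0 = closed, square across the jig's end (from the hinge to the jig's -y); grows as the free edge swings out to the jig's -x; 1.0 to 1.4 at the start. Light hinge friction: stays where left. Latched it rests between -0.04 and 0.04, depending on the strike's setting. Unlatched, the springs push it back open to 0.055 or more.
- bolt (a joint): Travel of the sprung bevelled brass bolt in the gate's free edge, m. 0 = fully out (10 mm proud), positive = pressed in: about 0.007 while it rides over the strike pin, then it snaps back to 0 behind the pin: latched. Spring 2.2 N when out, 3.6 N at 7 mm.
- bolt_tip (a point): Tip of the bolt, 170 mm from the hinge. The strike pin (upright, 6 mm diameter) and a stiff sprung rubber stop stand 166 mm from the hinge on an adjustable black bracket. Its setting along the closing direction differs from start to start by up to 6 mm either way and is not reported. The bolt meets the pin about 12 mm before it latches.
- gate_inner (a point): Gate's inner face, behind gate_face. Feel of a push there: rises to some 9 N as the bolt rides over the pin, eases at the snap, then climbs about 9 N per mm as the rubber stop is squeezed. The bolt is in by the time the push reaches 13 N; over 18 N near shut overpresses the gate. Creep at 10 mm/s or less near shut and stop at about 13 N.
- offcut: Bystander: square steel offcut, 30 x 30 x 60 mm, flat on the table near the tube; origin under its centre. Leave it.
- sleeve: Bystander: upright steel sleeve, 44 mm diameter, 65 mm tall; origin under its centre. Leave it.
- dowel: Bystander: upright steel dowel, 20 mm diameter, 55 mm tall; origin under its centre. Leave it.
- thumb_nut: Bystander: black stepped thumb nut, 32 mm diameter, 30 mm tall; origin under its centre. Leave it.
- wrench: Bystander: steel spanner, 170 mm long, lying flat; origin under its middle. Leave it.
Not all that is in view belongs to the job. Leave any red or turquoise look-alike of the tube alone.

How it is judged:
On the way, in this order (a step that is already met when the one before it is completed fails the run):
1. the tube lies in both saddles, released, while the gate is still open (more than 0.5 rad) (y of tube_mid in the frame of nest between -0.006 and 0.006 m and z of tube_mid in the frame of nest between 0.012 and 0.018 m and angle between the x axis of tube and the x axis of jig, either way round below 0.12 rad and x of tube_mid in the frame of nest between -0.02 and 0.003 m and contact force between the fingers and tube below 0.1 N and value of joint gate above 0.5 rad), for 0.2 s.
2. the latch bolt is pressed in by the strike pin as it rides over it (more than 5 mm, gate nearly shut) (value of joint bolt above 0.005 m and value of joint gate below 0.08 rad).
3. the gate is shut and its bolt has snapped in behind the strike pin (value of joint gate below 0.045 rad and value of joint bolt below 0.002 m), for 0.2 s.
At the end, for the whole second after the job is handed in: The tube lies on both saddles between the jaws (within 6 mm sideways, 3 mm in height, 0.12 rad in line), pushed home against the end stop within 3 mm, at rest; the gate is shut (below 0.045 rad) with the bolt fully out (less than 2 mm pressed in), and stays so by itself (all of step 3 and y of tube_mid in the frame of nest between -0.006 and 0.006 m and z of tube_mid in the frame of nest between 0.012 and 0.018 m and angle between the x axis of tube and the x axis of jig, either way round below 0.12 rad and x of tube_mid in the frame of nest between -0.003 and 0.003 m and linear speed of tube below 0.02 m/s and value of joint bolt above -0.002 m); the robot touches nothing.
It fails at once if the gate, nearly shut (below 0.12 rad), is pressed with more than 18 N (contact force between any of the fingers, the arm and gate above 18 N and value of joint gate below 0.12 rad).
It fails at once if the gate is slammed: still closing faster than 1.5 rad/s within 0.15 rad of shut (value of joint gate between 0.04 and 0.15 rad and velocity of joint gate below -1.5 rad/s).
It fails at once if the tube is dropped (falls freely faster than 0.6 m/s) (contact force between the fingers and tube below 0.1 N and linear speed of tube above 0.6 m/s).
It fails at once if another part on the table is moved more than 20 mm (distance of any of offcut, sleeve, dowel, thumb_nut, wrench from where it was at the start of the episode above 0.02 m).
It also fails if it takes over 56 s, if anything falls off the work surface, if the arm or the gripper's body presses on something with over 40 N, if the wrist force passes 120 N, or if a joint passes its speed limit or range.

## Robot

A 7-joint arm with a two-finger parallel gripper is mounted at the origin on the work surface. World frame = base frame: x ahead of the robot, y to its left, z up, the work surface at z = 0. Lengths are in m, angles in rad, forces in N, time in s.
With the tool pointing down it reaches from about 0.4 to 0.875 m from the base axis. Payload 19.3 kg.
Tool frame: the origin (TCP) lies between the finger pads; the fingertips stand ahead of it and the grasp point (between the pads) lies 8 mm behind it (bot.tip_extent is the x of the fingertips in the tool frame, in m); x points along the fingers, y is the direction in which the jaws open and shut, and the axes are right-handed (so a half turn about x gives the same grasp; the last joint's range is limited). The gripper opens to 85 mm and grips with 20 to 120 N. Pads are 22 mm wide; open, the fingers measure 114 mm over their backs; the gripper's body (76 mm by 85 mm) begins 54 mm behind the grasp point. The pads swing forward as they close: fully open they stand 13 mm farther back than shut.
Start: joints at [1.085, 0.521, -0.036, 1.599, 0.021, 1.021, -0.113], TCP at [0.252, -0.572, 0.242] pointing down, gripper open.
Joint ranges: [-2.91, 2.91], [-0.3, 2.13], [-1.5, 1.42], [0.17, 2.43], [-1.26, 4.41], [0.16, 1.93], [-2.52, 2.52]. Speed limits (rad/s): [1.89, 1.89, 2.39, 2.39, 3.01, 3.01, 3.01].

## Interface

Orientations are given as [roll, pitch, yaw] about the fixed x, y, z axes, in that order (R = Rz(yaw) Ry(pitch) Rx(roll)).
In Python, from workcell import observe, grab_frame, camera_info, bot, nets gives the robot as it stands.
- The arm moves only by the tool jog_arm, never from a script. Its argument "commands" is a list of rows, each a list of 6 numbers: the shift along the tool's x, y, z in mm, then the turn, a rotation vector about the tool's x, y, z in rad. A call has 1 to 20 rows; each row shifts and turns the pose as measured when the row begins, along the tool's axes as they then stand; what a row does not reach is not made up. A row lasts 1/10 s, in which the tool goes at most 50 mm and 8.59 degrees, less where a joint would pass 70% of its speed; a pose out of reach is approached as far as the arm can. A call is refused whole if a number of a shift passes 50 or a number of a turn 0.15, either way. A call with a gripper value outside its range is refused whole. "gripper" is the closure in counts, from 0 (fully open) to 255 (shut), set as the call begins (left out, the last holds). The fingers move at their own pace and stop on an object; "newtons" is the grip in N (left out, the last holds). Time passes only in rows, so rows that do not move let the fingers close. It gives the time, the measured TCP pose, the force and the opening at its end, in the units of the state.
- observe(): the state, without advancing time (a new reading comes with each control period).
- grab_frame(name): name is "scene" or "top"; returns the picture (400x640x3 uint8, red, green, blue); there is no depth.
- camera_info(name): a dict with "fov_y" (degrees; the focal length in pixels is half the picture's height over the tangent of half this angle, whatever the lens; pixels are square), "cx", "cy" (the principal point, pixels), "R" (3x3) and "t" (3): a world point X has camera coordinates R X + t. Camera axes: x right, y down, z forward; pixel columns grow to the right and rows downward; lengths in m; the calibration is good to about 2 mm. A picture is of the moment at which its call begins. camera_info takes no time and is no camera call.
- bot.job_done(): hands the job in, once; it reports no verdict.
Trained networks look in the newest picture that a camera, given by its name, has taken for a name from the list of things; names that differ only in an ending like _2 or _b are one class to them, and where a whole thing is asked for, a point or a joint stands for the part that bears it (a point fixed in the world has none). Each returns a list of dicts, best first, with "p" (0 to 1); they miss things now and then, are a little off and sometimes report something else, mostly with a low value. They report only what shows in the picture. A call takes as long as a camera call. They do not tell look-alikes from the thing itself.
- nets.find_in(camera, name): "rect" ([left, top, right, bottom] in pixels, round what is visible of it).
- nets.silhouettes(camera, name): "mask" (400x640 bool, what is visible of it) and "rect" ([left, top, right, bottom] in pixels, round what is visible of it).
- nets.pinpoint(camera, name): "location" ([column, row] in pixels: a listed point, or the origin of a listed thing).
The state is a dict: "clock": time; "qpos": joint angles; "qd": joint speeds; "joint_efforts": joint torques, N m; "position": TCP position; "tool_rot": TCP orientation; "force": force on the tool from outside, world axes, zero at the start; "moment": the same for the moment, N m; "grip_width": finger opening in m.
Only numpy, scipy, OpenCV 4.12 (cv2) and the standard library are available. Lean on these libraries where they do the work, as an engineer would, in place of code of your own. Each camera call takes 0.05 s, during which the arm holds its last target.

## Working session

There is one attempt and no reset: what is moved stays moved. The work goes in short steps, Python scripts to look and compute and a tool call to move; the robot and the scene stay as the last step left them, time stands still between calls to the robot, and variables do not carry over. Pictures are saved under pics/ and viewed, and the job is handed in when it is done.

Besides the shell and the picture viewer there is one more tool, called after ">>>" in YAML: its name, and indented under it one key for each argument. jog_arm: Moves the arm, as the interface text tells. Its arguments: {"type":"object","properties":{"commands":{"type":"array","items":{"type":"array","items":{"type":"number"}}},"gripper":{"type":"number"},"newtons":{"type":"number"}},"required":["commands"]}

```bash
mkdir -p pics; ls; python3 - <<'E'
from workcell import observe, grab_frame, camera_info, bot, nets
import cv2
s=observe();print(s)
print(bot.tip_extent)
for n in("scene","top"):
    im=grab_frame(n);cv2.imwrite(f"pics/{n}0.png",im[:,:,::-1]);print(n,camera_info(n))
E
```

```text
pics
{'clock': 0.0, 'qpos': array([ 1.08482387,  0.52198929, -0.03633996,  1.59998235,  0.02122153,
        1.02113681, -0.11282944]), 'qd': array([-1.30246044e-04,  7.38756685e-05,  8.06476401e-04,  8.49303128e-04,
       -5.24480332e-04,  4.59862906e-04,  1.57491944e-03]), 'joint_efforts': array([-4.71166531e-04, -9.27134156e+01,  1.97985157e+00, -3.69934201e+01,
        1.78230432e-02,  8.27598909e-03,  4.02804574e-06]), 'position': array([ 0.25227273, -0.5714708 ,  0.2417502 ]), 'tool_rot': array([-1.48766799,  1.56966624,  2.06967939]), 'force': array([-0.65894508,  0.14337952,  0.51535102]), 'moment': array([-0.0360459 ,  0.01667301, -0.02892005]), 'grip_width': 0.08515218885889135}
0.011
scene {'fov_y': 50.142894400052775, 'cx': 320.0160815427891, 'cy': 209.1457965803866, 'R': array([[-3.81114534e-01,  9.24527414e-01,  8.78751536e-04],
       [ 7.93587591e-01,  3.27625025e-01, -5.12718811e-01],
       [-4.74310497e-01, -1.94707224e-01, -8.58556142e-01]]), 't': array([ 0.15643776, -0.38509665,  1.43732515])}
top {'fov_y': 46.40117270381356, 'cx': 326.1971952243911, 'cy': 203.28989362673872, 'R': array([[ 0.0096371 , -0.99970394,  0.02234185],
       [-0.99728869, -0.01123911, -0.07272513],
       [ 0.0729547 , -0.02158042, -0.99710175]]), 't': array([0.03280545, 0.49338399, 1.33956342])}
```

View pics/scene0.png

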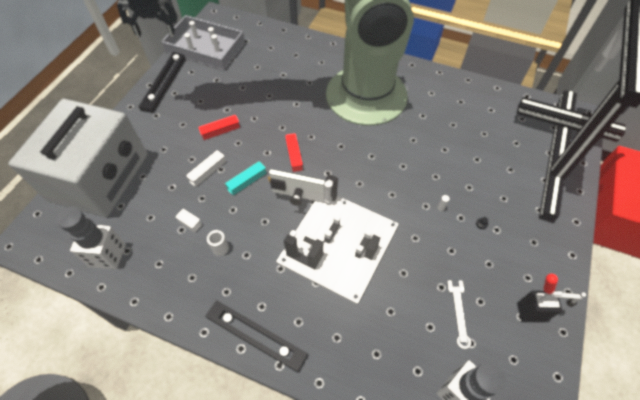

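View pics/top0.png

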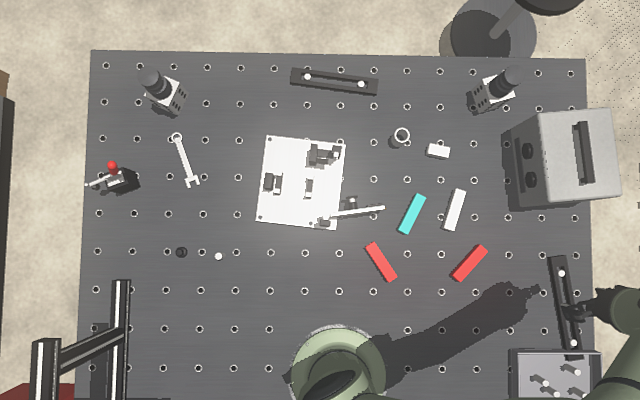

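```bash
cat > h.py <<'E'
from workcell import observe, grab_frame, camera_info, bot, nets
import cv2, numpy as np
from scipy.optimize import least_squares
def K(n):
    c=camera_info(n);f=200/np.tan(np.radians(c['fov_y'])/2)
    return c['R'],c['t'],f,c['cx'],c['cy']
def proj(n,X):
    R,t,f,cx,cy=K(n);c=np.atleast_2d(X)@R.T+t
    return np.c_[f*c[:,0]/c[:,2]+cx,f*c[:,1]/c[:,2]+cy]
def back(n,uv,z):
    R,t,f,cx,cy=K(n);d=R.T@np.array([(uv[0]-cx)/f,(uv[1]-cy)/f,1.]);o=-R.T@t
    return o+d*(z-o[2])/d[2]
def tri(u1,u2):
    A=[];b=[]
    r=lambda X:np.r_[proj('scene',X)[0]-u1,proj('top',X)[0]-u2]
    s=least_squares(r,[.5,-.1,.05]);return s.x,np.abs(s.fun).max()
E
python3 - <<'E'
from h import *
ims={n:grab_frame(n) for n in('scene','top')}
for n,(x,y,w,h) in {'scene':(170,130,240,180),'top':(240,120,240,180)}.items():
    cv2.imwrite(f'pics/{n}_c.png',cv2.resize(ims[n][y:y+h,x:x+w,::-1],None,fx=3.3,fy=3.3,interpolation=cv2.INTER_CUBIC))
for nm in ['jig','nest','saddle_front','gate_hinge','gate_face','nose_tip','bolt_tip','gate_inner','tube','tube_mid']:
    o=[]
    for n in('scene','top'):
        o.append([(np.round(d['location'],1).tolist(),round(d['p'],2)) for d in nets.pinpoint(n,nm)[:4]])
    print(nm,o)
    if o[0] and o[1] and nm[:4]!='tube': print('   ',*tri(o[0][0][0],o[1][0][0]))
E
```

```text
jig [[([347.0, 241.9], 0.96)], [([295.5, 184.2], 0.64)]]
    [0.5476418  0.13152471 0.01025291] 1.1200404027060245
nest [[([345.0, 235.1], 0.84)], [([295.8, 184.0], 0.76)]]
    [0.54556886 0.12617853 0.04158349] 0.059842351111342396
saddle_front [[([333.9, 231.3], 0.94)], [([309.2, 185.6], 0.64)]]
    [0.54167158 0.09094475 0.03109603] 1.0967483789394237
gate_hinge [[([326.0, 191.6], 0.69)], [([323.5, 216.7], 0.73)]]
    [0.45337162 0.04082854 0.06830207] 1.953846718762179
gate_face [[([284.7, 181.8], 0.9)], [([369.4, 211.4], 0.62)]]
    [ 0.46776786 -0.08186598  0.06714447] 0.18259435892701958
nose_tip [[([294.5, 205.4], 0.4), ([333.3, 228.5], 0.15)], [([351.7, 199.8], 0.59)]]
    [ 0.50382672 -0.03679895  0.02524841] 0.39033014023243595
bolt_tip [[], [([329.2, 214.2], 0.58)]]
gate_inner [[([282.9, 184.2], 0.7), ([346.7, 241.0], 0.62)], [([310.6, 184.4], 0.67), ([370.2, 205.4], 0.61)]]
    [0.5465947  0.02155306 0.21151075] 24.08687642542634
tube [[([244.9, 182.9], 0.89), ([293.0, 154.3], 0.82), ([224.8, 129.8], 0.75), ([210.1, 168.2], 0.72)], [([414.3, 214.7], 0.96), ([375.4, 263.0], 0.94), ([455.3, 211.8], 0.81), ([468.8, 260.5], 0.66)]]
tube_mid [[([247.9, 178.6], 0.7), ([207.2, 168.7], 0.6), ([293.0, 151.4], 0.57), ([221.0, 126.7], 0.56)], [([466.6, 261.1], 0.89), ([410.1, 214.9], 0.81), ([457.6, 211.3], 0.71), ([380.5, 259.2], 0.6)]]
```

View pics/scene_c.png

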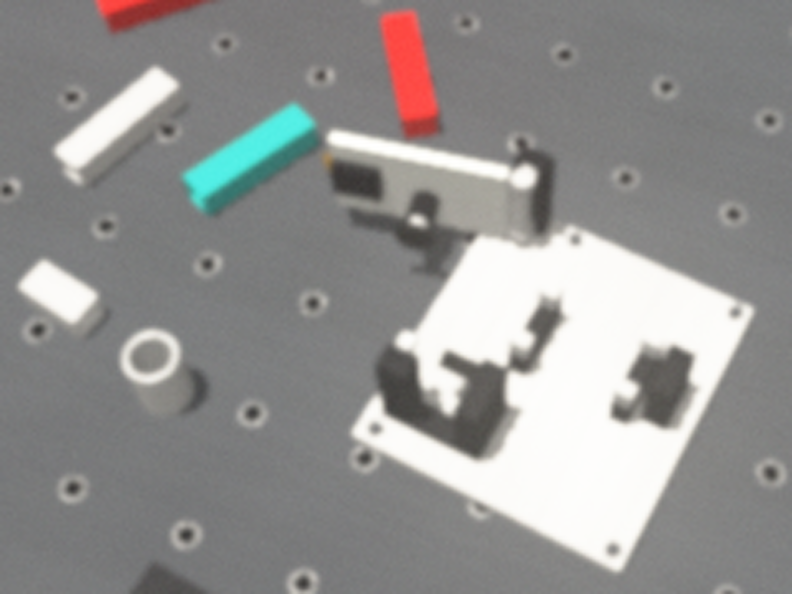

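View pics/top_c.png

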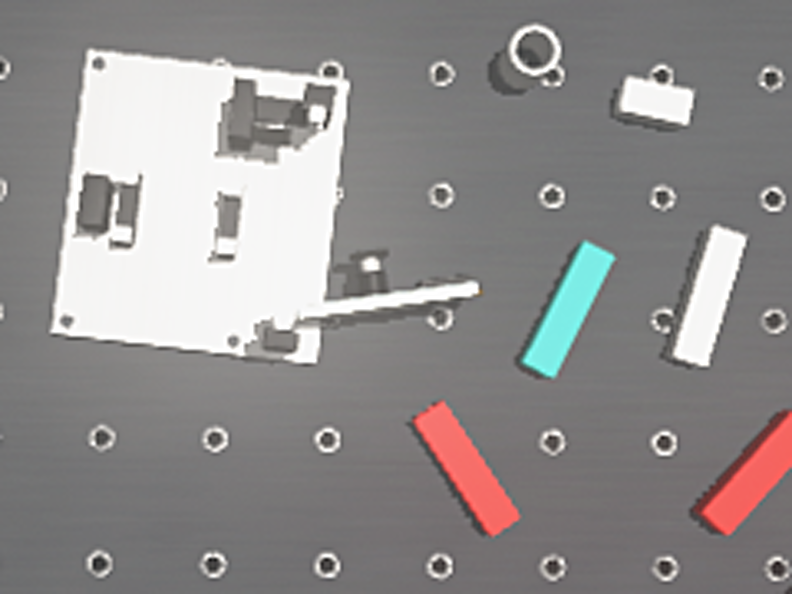

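```bash
cat >> h.py <<'E'
from scipy.ndimage import map_coordinates, gaussian_filter
def fitrect(ims,rect,z,p0,W=5,iters=12,edges=None,cams=('scene','top'),verbose=1):
    """rect=(x0,x1,y0,y1) local; p=(x,y,yaw). bright rect on dark"""
    x0,x1,y0,y1=rect;C=np.array([[x0,y0],[x1,y0],[x1,y1],[x0,y1]])
    p=np.array(p0,float);G={n:gaussian_filter(ims[n].astype(float).mean(2),.6) for n in cams}
    s=np.linspace(.08,.92,40)
    for it in range(iters):
        obs=[]
        def wl(p,loc):
            c,si=np.cos(p[2]),np.sin(p[2]);return np.c_[p[0]+c*loc[:,0]-si*loc[:,1],p[1]+si*loc[:,0]+c*loc[:,1],np.full(len(loc),z)]
        w=W if it<4 else max(2.,W-it*.6)
        for n in cams:
            for e in range(4):
                if edges and e not in edges[n]: continue
                a,b=C[e],C[(e+1)%4];loc=a+(b-a)*s[:,None];q=proj(n,wl(p,loc))
                qi=proj(n,wl(p,loc*.98+.02*C.mean(0)));d=(q[-1]-q[0]);nn=np.array([-d[1],d[0]])/np.hypot(*d)
                if ((q-qi)@nn).sum()<0: nn=-nn
                o=np.arange(-w,w+.01,.1)
                P=q[:,None]+o[None,:,None]*nn
                v=map_coordinates(G[n],[P[...,1],P[...,0]],order=1)
                g=-np.gradient(v,axis=1);k=g.argmax(1);m=g[np.arange(len(k)),k]>1.2
                for i in np.where(m)[0]: obs.append((n,loc[i],q[i]+o[k[i]]*nn,nn,e))
        def res(p):
            r=[]
            for n in cams:
                ob=[x for x in obs if x[0]==n]
                q=proj(n,wl(p,np.array([x[1] for x in ob])))
                r+=list(((q-np.array([x[2] for x in ob]))*np.array([x[3] for x in ob])).sum(1))
            return np.array(r)
        sol=least_squares(res,p,loss='soft_l1',f_scale=.3,x_scale=[.01,.01,.05]);p=sol.x
    r=res(p)
    if verbose:
        k=0
        for n in cams:
            ob=[x for x in obs if x[0]==n];rr=r[k:k+len(ob)];k+=len(ob)
            print(n,[(e,round(float(np.median(rr[[x[4]==e for x in ob]])),2),sum(x[4]==e for x in ob)) for e in range(4) if any(x[4]==e for x in ob)])
    return p
E
python3 - <<'E'
from h import *
ims={n:grab_frame(n) for n in('scene','top')}
oc=lambda n,x,y:np.array([x,y])/3.3+({'scene':(170,130),'top':(240,120)}[n])
for c in [(88,50),(350,82),(318,365),(52,333)]: print('plate',back('top',oc('top',*c),.015))
for c in [(573,226),(755,308),(620,572),(352,432)]: print('plateS',back('scene',oc('scene',*c),.015))
for c in [(712,225),(748,235),(708,367),(673,358)]: print('tube',back('top',oc('top',*c),.03))
h=back('top',(455.3,211),.03)
R=(-.135,.1,-.14,.115)
for cams in (('scene','top'),('scene',),('top',)):
    p=fitrect(ims,R,.015,(.545,.125,1.6),cams=cams);print(cams,p)
R=(-.06,.06,-.015,.015)
for cams in (('scene','top'),('scene',),('top',)):
    p=fitrect(ims,R,.03,(h[0],h[1],-.25),cams=cams,W=4);print('tube',cams,p)
E
```

```text
plate [0.69187545 0.21471053 0.015     ]
plate [ 0.66635064 -0.0189167   0.015     ]
plate [0.41402859 0.00761872 0.015     ]
plate [0.43974104 0.24146425 0.015     ]
plateS [0.42477334 0.07805832 0.015     ]
plateS [0.44232684 0.24566156 0.015     ]
plateS [0.69659226 0.2186577  0.015     ]
plateS [ 0.67024513 -0.01460488  0.015     ]
tube [ 0.54038233 -0.33802061  0.03      ]
tube [ 0.53191036 -0.36984271  0.03      ]
tube [ 0.4154609  -0.33316408  0.03      ]
tube [ 0.42301576 -0.30243392  0.03      ]
scene [(0, -0.9, 40), (1, -0.4, 40), (2, -0.05, 32), (3, -0.5, 26)]
top [(0, 0.4, 40), (1, -0.0, 40), (2, -0.2, 40), (3, -0.1, 39)]
('scene', 'top') [0.54518375 0.13238211 1.46591731]
scene [(0, -0.28, 40), (1, -0.2, 40), (2, -0.51, 32), (3, -0.59, 25)]
('scene',) [0.54689162 0.13252836 1.46940475]
top [(0, 0.07, 40), (1, -0.09, 40), (2, 0.03, 40), (3, -0.1, 39)]
('top',) [0.54441184 0.13216832 1.46636711]
scene [(0, -0.6, 40), (1, -0.9, 40), (2, -0.5, 40), (3, -0.25, 40)]
top [(0, -0.4, 40), (1, -0.3, 40), (2, -0.4, 40), (3, -0.5, 40)]
tube ('scene', 'top') [ 0.47941356 -0.33417671 -0.30706575]
scene [(0, -0.6, 40), (1, -0.65, 40), (2, -0.6, 40), (3, -0.45, 40)]
tube ('scene',) [ 0.48008944 -0.33447859 -0.2932925 ]
top [(0, -0.41, 40), (1, -0.4, 40), (2, -0.39, 40), (3, -0.3, 40)]
tube ('top',) [ 0.47904161 -0.33405836 -0.31163968]
```

```bash
cat >> h.py <<'E'
from scipy.spatial.transform import Rotation as Ro
def pose():
    s=observe();return s['position'],Ro.from_euler('xyz',s['tool_rot']).as_matrix(),s
def delta(pos,jaw):
    """tool-frame shift mm (current axes) and rotvec to reach pos, tool down with jaw y-axis at world yaw `jaw` (mod pi)"""
    P,R,s=pose();out=[]
    for j in(jaw,jaw+np.pi):
        y=np.array([np.cos(j),np.sin(j),0]);x=np.array([0,0,-1.]);T=np.c_[x,y,np.cross(x,y)]
        out.append(((R.T@(np.array(pos)-P)*1e3).round(1),Ro.from_matrix(R.T@T).as_rotvec().round(3)))
    return out
E
python3 - <<'E'
from h import *
P,R,s=pose();print(R.round(3),s['qpos'].round(3))
for d in delta((.479,-.334,.2),-.31+np.pi/2):print(d)
E
```

```text
[[ 0.     0.404 -0.915]
 [-0.    -0.915 -0.404]
 [-1.     0.     0.   ]] [ 1.085  0.521 -0.036  1.599  0.021  1.021 -0.113]
(array([  42.3, -126. , -303.3]), array([-2.416,  0.   , -0.   ]))
(array([  42.3, -126. , -303.3]), array([ 0.726, -0.   , -0.   ]))
```

>>> jog_arm:
  commands:
    - [5,-16,-38,0,0,0]
    - [5,-16,-38,0,0,0]
    - [5,-16,-38,0,0,0]
    - [5,-16,-38,0,0,0]
    - [5,-16,-38,0,0,0]
    - [5,-16,-38,0,0,0]
    - [5,-16,-38,0,0,0]
    - [5,-16,-38,0,0,0]
    - [0,0,0,0.145,0,0]
    - [0,0,0,0.145,0,0]
    - [0,0,0,0.145,0,0]
    - [0,0,0,0.145,0,0]
    - [0,0,0,0.145,0,0]

```text
clock: 2.6
position: [0.488, -0.3223, 0.2003]
tool_rot: [2.814, 1.569, -0.661]
force: [0.1, -1.0, 0.0]
grip_width: 0.0854
```

```bash
python3 - <<'E'
from h import *
P,R,s=pose();print(P,s['qpos'].round(3),s['force'])
for d in delta((.479,-.334,.015),-.31+np.pi/2):print(d)
E
```

```text
[ 0.48800926 -0.3222539   0.20028029] [ 0.415  0.507  0.095  1.757 -0.059  0.878 -1.369] [ 0.13038952 -1.00095605  0.03353487]
(array([185.3,  13.9,   5. ]), array([ 3.118e+00, -1.000e-03,  3.000e-03]))
(array([185.3,  13.9,   5. ]), array([-0.023, -0.002, -0.001]))
```

>>> jog_arm:
  commands:
    - [40,7,2,-0.023,0,0]
    - [40,7,3,0,0,0]
    - [25,0,0,0,0,0]
    - [0,0,0,0,0,0]

```text
clock: 3.0
position: [0.4806, -0.3345, 0.0936]
tool_rot: [2.87, 1.565, -0.587]
force: [-0.3, -0.2, 0.3]
grip_width: 0.0857
```

```bash
python3 - <<'E'
from h import *
P,R,s=pose();print(P,s['qpos'].round(3),s['force'])
for d in delta((.4795,-.334,.015),-.308+np.pi/2):print(d)
for n,(x,y,w,h) in {'scene':(130,80,160,120),'top':(380,130,160,120)}.items():
    cv2.imwrite(f'pics/{n}_1.png',cv2.resize(grab_frame(n)[y:y+h,x:x+w,::-1],None,fx=4,fy=4,interpolation=cv2.INTER_CUBIC))
E
```

```text
[ 0.48057207 -0.3345154   0.09359117] [ 0.457  0.654  0.071  1.829 -0.07   0.655 -1.318] [-0.30370553 -0.15773673  0.31328751]
(array([78.6, -0.3,  1.6]), array([ 3.134e+00, -3.000e-03,  9.000e-03]))
(array([78.6, -0.3,  1.6]), array([-0.007, -0.006, -0.002]))
```

View pics/scene_1.png

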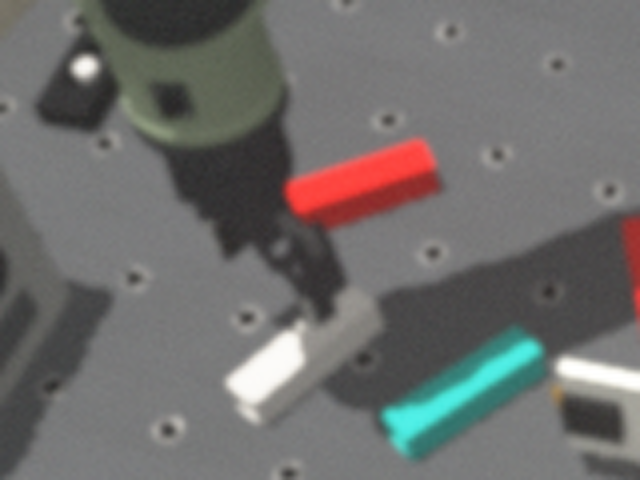

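View pics/top_1.png

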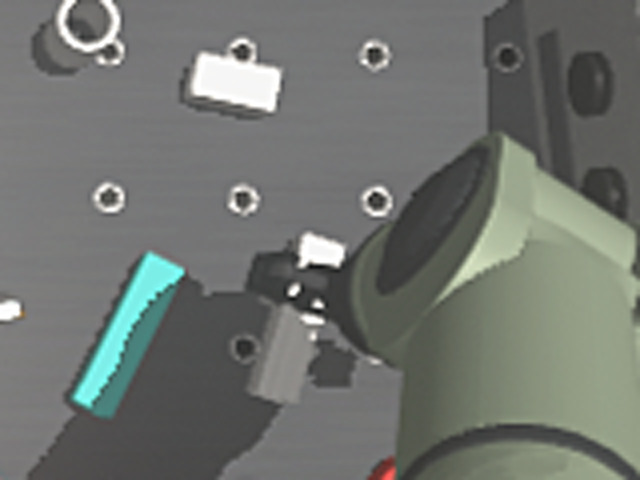

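>>> jog_arm:
  commands:
    - [28,0,1,0,-0.006,0]
    - [28,0,1,0,0,0]
    - [15,0,0,0,0,0]
    - [4,0,0,0,0,0]
    - [2,0,0,0,0,0]
  gripper: 60

```text
clock: 3.6
position: [0.4858, -0.338, 0.0262]
tool_rot: [2.838, 1.554, -0.619]
force: [-0.8, -0.4, -0.1]
grip_width: 0.0651
```

```bash
python3 - <<'E'
from h import *
P,R,s=pose();print(P,s['force'],s['grip_width'])
for d in delta((.4795,-.334,.015),-.308+np.pi/2):print(d)
E
```

```text
[ 0.48575358 -0.33797324  0.02620274] [-0.76061074 -0.36141344 -0.09025475] 0.06512674215620853
(array([11.1, -1.9,  7.4]), array([ 3.134, -0.008,  0.025]))
(array([11.1, -1.9,  7.4]), array([-0.007, -0.016, -0.005]))
```

>>> jog_arm:
  commands:
    - [4,-1,4,0,-0.01,0]
    - [4,-1,3,0,-0.006,0]
    - [2,0,0,0,0,0]
    - [0,0,0,0,0,0]

```text
clock: 4.0
position: [0.4807, -0.3343, 0.0183]
tool_rot: [1.905, 1.565, -1.551]
force: [-0.6, -0.7, 0.4]
grip_width: 0.0653
```

```bash
python3 - <<'E'
from h import *
P,R,s=pose();print(P,s['force'],s['grip_width'])
for d in delta((.4795,-.334,.015),-.308+np.pi/2):print(d)
E
```

```text
[ 0.48067178 -0.33432412  0.01827045] [-0.64872546 -0.74260263  0.42821741] 0.06533760362528193
(array([3.3, 0. , 1.2]), array([ 3.134e+00, -9.000e-03,  3.000e-03]))
(array([3.3, 0. , 1.2]), array([-0.007, -0.002, -0.006]))
```

Close in enough; down 2 mm more and grip.

>>> jog_arm:
  commands:
    - [2,0,1,0,0,0]
    - [1,0,0,0,0,0]
    - [0,0,0,0,0,0]

```text
clock: 4.3
position: [0.4798, -0.3342, 0.0154]
tool_rot: [1.992, 1.564, -1.465]
force: [-0.0, 0.1, -1.2]
grip_width: 0.0651
```

>>> jog_arm:
  commands:
    - [0,0,0,0,0,0]
    - [0,0,0,0,0,0]
    - [0,0,0,0,0,0]
    - [0,0,0,0,0,0]
    - [0,0,0,0,0,0]
    - [0,0,0,0,0,0]
    - [0,0,0,0,0,0]
    - [0,0,0,0,0,0]
  gripper: 255
  newtons: 50

```text
clock: 5.1
position: [0.4799, -0.3342, 0.0157]
tool_rot: [1.997, 1.564, -1.459]
force: [0.2, 0.7, 0.6]
grip_width: 0.029
```

```bash
python3 - <<'E'
from h import *
P,R,s=pose();print(P,R.round(3),s['force'],s['grip_width'])
j=(.5446,.1323);y=1.466;c,si=np.cos(y),np.sin(y)
n=lambda x,yy:(j[0]+c*x-si*yy,j[1]+si*x+c*yy)
print(n(-.006,0))
for d in delta((*n(-.006,0),.18),y+np.pi/2):print(d)
E
```

```text
[ 0.47985173 -0.33423725  0.01570004] [[ 0.001 -0.31  -0.951]
 [-0.006 -0.951  0.31 ]
 [-1.     0.006 -0.003]] [0.24993188 0.72674075 0.55249071] 0.02896055742454541
(np.float64(0.5439723723089875), np.float64(0.12633291666880087))
(array([-167.2, -456.8,   81.4]), array([ 1.36 , -0.006, -0.003]))
(array([-167.2, -456.8,   81.4]), array([-1.781,  0.003, -0.007]))
```

>>> jog_arm:
  commands:
    - [-15,0,0,0,0,0]
    - [-30,0,0,0,0,0]
    - [-40,0,0,0,0,0]
    - [-40,0,0,0,0,0]
    - [-40,0,0,0,0,0]
    - [0,0,0,0,0,0]

```text
clock: 5.7
position: [0.4784, -0.3327, 0.1903]
tool_rot: [1.709, 1.565, -1.749]
force: [1.1, -0.7, -2.2]
grip_width: 0.0292
```

```bash
python3 - <<'E'
from h import *
P,R,s=pose();print(P,s['force'],s['grip_width'])
for n,(x,y,w,h) in {'scene':(130,60,160,120),'top':(380,130,160,120)}.items():
    cv2.imwrite(f'pics/{n}_2.png',cv2.resize(grab_frame(n)[y:y+h,x:x+w,::-1],None,fx=4,fy=4,interpolation=cv2.INTER_CUBIC))
E
```

```text
[ 0.47843414 -0.33267467  0.19034664] [ 1.14883515 -0.65470996 -2.20631439] 0.029204568488782345
```

View pics/scene_2.png

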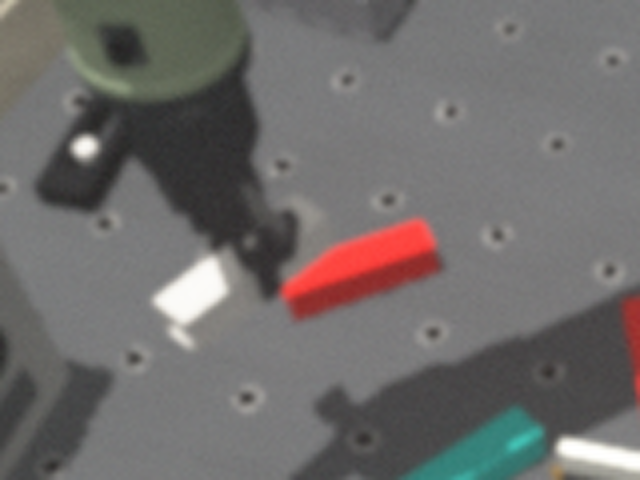

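>>> jog_arm:
  commands:
    - [0,0,0,-0.14,0,0]
    - [0,0,0,-0.14,0,0]
    - [0,0,0,-0.14,0,0]
    - [0,0,0,-0.14,0,0]
    - [0,0,0,-0.14,0,0]
    - [0,0,0,-0.14,0,0]
    - [0,0,0,-0.14,0,0]
    - [0,0,0,-0.14,0,0]
    - [0,0,0,-0.14,0,0]
    - [0,0,0,-0.14,0,0]
    - [0,0,0,-0.14,0,0]
    - [0,0,0,-0.14,0,0]
    - [0,0,0,-0.1,0,0]
    - [0,0,0,0,0,0]

```text
clock: 7.2
position: [0.4666, -0.324, 0.1661]
tool_rot: [-2.038, 1.532, 2.644]
force: [-0.7, 0.0, -3.2]
grip_width: 0.0289
```

```bash
cat >> h.py <<'E'
J=(.5446,.1323);JY=1.466
def jw(x,y):
    c,s=np.cos(JY),np.sin(JY);return (J[0]+c*x-s*y,J[1]+s*x+c*y)
E
python3 - <<'E'
from h import *
P,R,s=pose();print(P,s['qpos'].round(2),s['grip_width'])
for d in delta((*jw(-.006,0),.18),JY+np.pi/2):print(d)
E
```

```text
[ 0.46659829 -0.32400023  0.16611477] [ 0.77  0.56 -0.38  1.78  0.26  0.89  0.24] 0.028875300955334207
(array([  -8.2,   63.4, -452.7]), array([-3.066, -0.054, -0.025]))
(array([  -8.2,   63.4, -452.7]), array([ 0.075, -0.016,  0.035]))
```

>>> jog_arm:
  commands:
    - [-5,5,-38,0.02,-0.005,0.01]
    - [-5,5,-38,0.02,-0.005,0.01]
    - [-3,5,-38,0.02,-0.005,0.01]
    - [-3,5,-38,0.01,0,0]
    - [-3,5,-38,0,0,0]
    - [-3,5,-38,0,0,0]
    - [-3,5,-38,0,0,0]
    - [-3,5,-38,0,0,0]
    - [-3,5,-38,0,0,0]
    - [-3,5,-30,0,0,0]
    - [0,0,0,0,0,0]

```text
clock: 8.3
position: [0.5517, 0.0552, 0.1931]
tool_rot: [-1.822, 1.549, 2.743]
force: [0.5, -0.6, -3.6]
grip_width: 0.0291
```

```bash
python3 - <<'E'
from h import *
P,R,s=pose();print(P,s['qpos'].round(2),s['grip_width'])
for d in delta((*jw(-.006,0),.15),JY+np.pi/2):print(d)
E
```

```text
[0.55168352 0.05515057 0.1930816 ] [ 0.11  0.51 -0.42  1.81  0.24  0.9  -0.57] 0.02913780847648369
(array([ 43.8, -17.2, -69. ]), array([3.099, 0.032, 0.009]))
(array([ 43.8, -17.2, -69. ]), array([-0.043, -0.006,  0.021]))
```

>>> jog_arm:
  commands:
    - [10,-6,-25,-0.02,-0.003,0.01]
    - [10,-6,-24,-0.02,-0.003,0.01]
    - [10,-5,-20,0,0,0]
    - [10,0,0,0,0,0]
    - [0,0,0,0,0,0]

```text
clock: 8.8
position: [0.5409, 0.1267, 0.1482]
tool_rot: [-1.142, 1.564, -2.834]
force: [-0.2, -0.8, -2.3]
grip_width: 0.0293
```

```bash
python3 - <<'E'
from h import *
P,R,s=pose();print(P,s['qpos'].round(2),s['grip_width'],s['force'])
for d in delta((*jw(-.006,0),.11),JY+np.pi/2):print(d)
for n,(x,y,w,h) in {'scene':(250,130,160,120),'top':(240,120,160,120)}.items():
    cv2.imwrite(f'pics/{n}_3.png',cv2.resize(grab_frame(n)[y:y+h,x:x+w,::-1],None,fx=4,fy=4,interpolation=cv2.INTER_CUBIC))
E
```

```text
[0.54088439 0.12667903 0.14819074] [-0.04  0.56 -0.41  1.85  0.3   0.8  -0.73] 0.029294475765870027 [-0.22385633 -0.79000724 -2.32424524]
(array([38.2,  3.3, -0.1]), array([ 3.126,  0.009, -0.004]))
(array([38.2,  3.3, -0.1]), array([-0.016,  0.003,  0.006]))
```

View pics/scene_3.png

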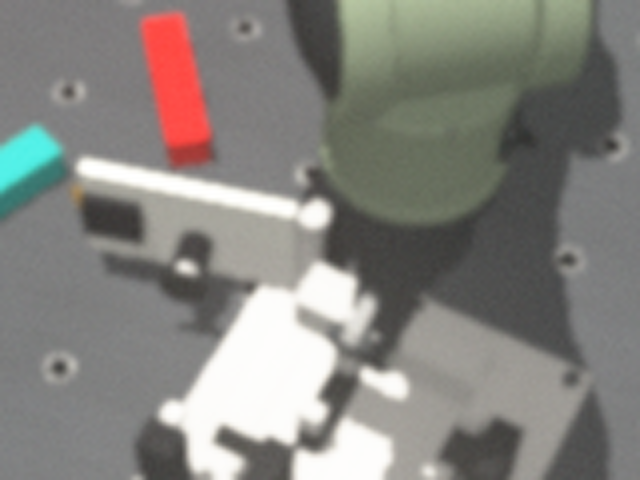

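View pics/top_3.png

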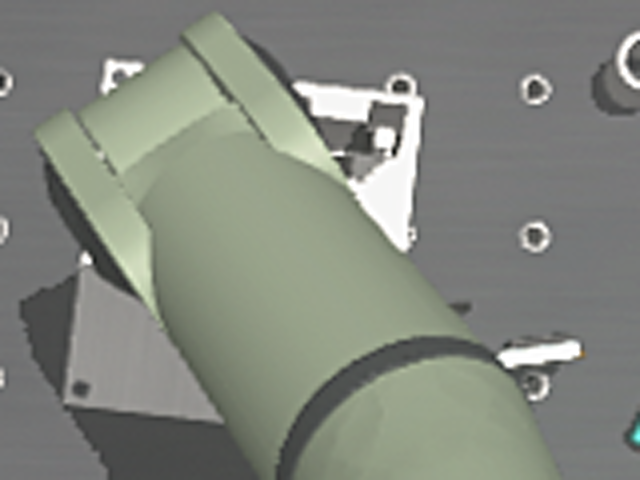

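```bash
python3 - <<'E'
from h import *
o={'scene':(170,130),'top':(240,120)}
out=[]
for n in o:
    im=cv2.imread(f'pics/{n}_c.png')
    big=cv2.resize(cv2.imread(f'pics/{n}0.png'),None,fx=8,fy=8,interpolation=cv2.INTER_CUBIC)
    for sx in(-.045,.045):
        for sy in(-1,1):
            a,b=sorted((sy*.019,sy*.031))
            L=[(sx-.008,a),(sx+.008,a),(sx+.008,b),(sx-.008,b)]
            q=proj(n,np.array([(*jw(*l),.065) for l in L]))
            cv2.polylines(big,[((q+.5)*8).astype(int)],True,(0,0,255),1)
    L=[(.06,-.022),(.06,.022)]
    q=proj(n,np.array([(*jw(*l),.077) for l in L]));cv2.polylines(big,[((q+.5)*8).astype(int)],False,(0,255,0),1)
    c=proj(n,[(*jw(0,0),.05)])[0]*8
    x,y=int(c[0])-300,int(c[1])-260;cv2.imwrite(f'pics/ov_{n}.png',big[y:y+520,x:x+600])
E
```

```text
(no output)
```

View pics/ov_top.png

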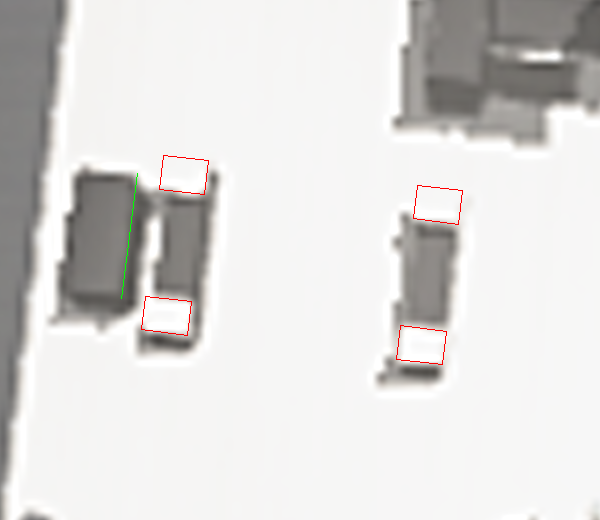

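View pics/ov_scene.png

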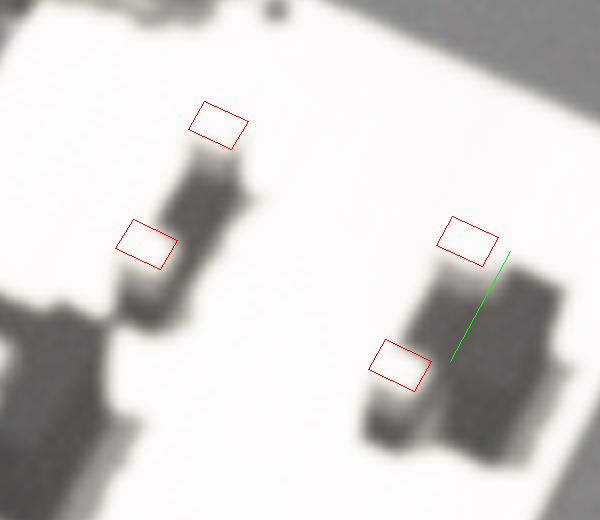

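>>> jog_arm:
  commands:
    - [15,2,0,-0.016,0.003,0.006]
    - [15,1,0,0,0,0]
    - [10,0,0,0,0,0]
    - [5,0,0,0,0,0]
    - [0,0,0,0,0,0]

```text
clock: 9.4
position: [0.5463, 0.1229, 0.1037]
tool_rot: [1.739, 1.567, 0.055]
force: [0.4, -0.3, -2.8]
grip_width: 0.0292
```

```bash
python3 - <<'E'
from h import *
P,R,s=pose();print(P,s['grip_width'],s['force'])
for d in delta((*jw(-.006,0),.061),JY+np.pi/2):print(d)
E
```

```text
[0.54629557 0.12291508 0.10369601] 0.029188432278078772 [ 0.4202401  -0.31578597 -2.83943306]
(array([42.7, -2.8, -3.1]), array([ 3.134e+00, -6.000e-03,  1.000e-03]))
(array([42.7, -2.8, -3.1]), array([-0.008, -0.001, -0.004]))
```

>>> jog_arm:
  commands:
    - [2,-3,-3,-0.008,0,0]
    - [2,0,0,0,0,0]
    - [2,0,0,0,0,0]
    - [2,0,0,0,0,0]
    - [0,0,0,0,0,0]

```text
clock: 9.9
position: [0.544, 0.1268, 0.0962]
tool_rot: [1.788, 1.566, 0.113]
force: [-0.7, -0.3, -2.6]
grip_width: 0.0289
```

```bash
cat > st.py <<'E'
from h import *
P,R,s=pose();print(P,s['grip_width'],s['force'])
print(delta((*jw(-.006,0),.061),JY+np.pi/2)[1])
E
python3 st.py
```

```text
[0.54398178 0.12684507 0.09622126] 0.028943106914328564 [-0.72325753 -0.31013183 -2.56408379]
(array([35.2, -0.1,  0.5]), array([ 0.001, -0.001, -0.005]))
```

>>> jog_arm:
  commands:
    - [4,0,0,0,0,0]
    - [4,0,0,0,0,0]
    - [4,0,0,0,0,0]
    - [4,0,0,0,0,0]
    - [0,0,0,0,0,0]

```text
clock: 10.4
position: [0.5441, 0.1268, 0.0787]
tool_rot: [1.784, 1.566, 0.109]
force: [0.3, 0.8, -3.1]
grip_width: 0.0294
```

```bash
python3 st.py
```

```text
[0.54411967 0.12677133 0.07874788] 0.029388351956492267 [ 0.27908674  0.8302104  -3.08456509]
(array([17.7, -0.2,  0.5]), array([ 0.001, -0.001, -0.005]))
```

>>> jog_arm:
  commands:
    - [4,0,0,0,0,0]
    - [4,0,0,0,0,0]
    - [4,0,0,0,0,0]
    - [2,0,0,0,0,0]
    - [0,0,0,0,0,0]

```text
clock: 10.9
position: [0.5442, 0.1268, 0.0633]
tool_rot: [1.778, 1.566, 0.103]
force: [-0.0, -0.0, -1.2]
grip_width: 0.0289
```

```bash
python3 st.py
```

```text
[0.54415577 0.12678275 0.0633258 ] 0.028946899130824755 [-0.00571429 -0.03453341 -1.19648283]
(array([ 2.3, -0.1,  0.5]), array([ 0.001, -0.001, -0.005]))
```

>>> jog_arm:
  commands:
    - [1,0,0,0,0,0]
    - [0,0,0,0,0,0]

```text
clock: 11.1
position: [0.5442, 0.1268, 0.0623]
tool_rot: [1.785, 1.566, 0.11]
force: [-0.1, 0.8, -3.0]
grip_width: 0.0293
```

>>> jog_arm:
  commands:
    - [1,0,0,0,0,0]
    - [0,0,0,0,0,0]

```text
clock: 11.3
position: [0.5444, 0.1268, 0.0615]
tool_rot: [1.791, 1.565, 0.116]
force: [0.5, -0.1, -3.2]
grip_width: 0.0291
```

>>> jog_arm:
  commands:
    - [1,0,0,0,0,0]
    - [0,0,0,0,0,0]

```text
clock: 11.5
position: [0.5445, 0.1269, 0.0607]
tool_rot: [1.787, 1.565, 0.112]
force: [-0.6, -0.2, -2.8]
grip_width: 0.029
```

>>> jog_arm:
  commands:
    - [0.7,0,0,0,0,0]
    - [0,0,0,0,0,0]

```text
clock: 11.7
position: [0.5446, 0.1269, 0.0608]
tool_rot: [1.745, 1.564, 0.07]
force: [0.2, -0.2, -2.9]
grip_width: 0.029
```

>>> jog_arm:
  commands:
    - [1.2,0,0,0,0,0]
    - [0,0,0,0,0,0]

```text
clock: 11.9
position: [0.5448, 0.127, 0.0609]
tool_rot: [1.686, 1.564, 0.011]
force: [-0.4, -0.4, -3.0]
grip_width: 0.0289
```

>>> jog_arm:
  commands:
    - [2,0,0,0,0,0]
    - [0,0,0,0,0,0]

```text
clock: 12.1
position: [0.5452, 0.1271, 0.061]
tool_rot: [1.614, 1.562, -0.061]
force: [0.8, -0.1, -3.4]
grip_width: 0.0287
```

```bash
python3 st.py; python3 - <<'E'
from h import *
P,R,s=pose();print(s['qpos'].round(3),s['moment'],s['joint_efforts'].round(2));print(R.round(4))
for n,(x,y,w,h) in {'scene':(270,160,120,90)}.items():
    cv2.imwrite(f'pics/{n}_4.png',cv2.resize(grab_frame(n)[y:y+h,x:x+w,::-1],None,fx=6,fy=6,interpolation=cv2.INTER_CUBIC))
E
```

```text
[0.54517813 0.12705163 0.06102218] 0.028716768381296255 [ 0.78523344 -0.08944385 -3.39712887]
(array([ 0. , -1.1,  0.8]), array([ 0.   , -0.   , -0.009]))
[-0.09   0.691 -0.345  1.894  0.39   0.614 -0.787] [ 0.02748098 -0.02038841  0.00073624] [ 3.000e-02 -9.649e+01 -5.850e+00 -2.428e+01 -3.000e-02  3.500e-01
 -4.000e-02]
[[ 8.700e-03  9.945e-01 -1.046e-01]
 [-5.000e-04 -1.046e-01 -9.945e-01]
 [-1.000e+00  8.700e-03 -4.000e-04]]
```

View pics/scene_4.png

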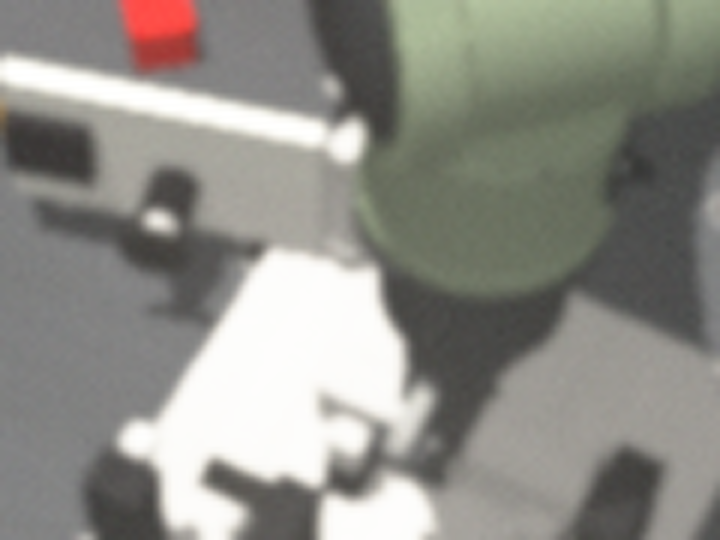

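>>> jog_arm:
  commands:
    - [1,-0.5,0.5,0,0,-0.009]

```text
clock: 12.25
position: [0.5453, 0.1271, 0.0606]
tool_rot: [2.383, 1.569, 0.707]
force: [-3.3, 0.7, 24.9]
grip_width: 0.0295
```

>>> jog_arm:
  commands:
    - [0,0,0,0,0,0]
    - [0,0,0,0,0,0]

```text
clock: 12.45
position: [0.5455, 0.1271, 0.0607]
tool_rot: [2.641, 1.569, 0.966]
force: [-2.4, -0.4, 5.5]
grip_width: 0.0289
```

>>> jog_arm:
  commands:
    - [0,0,0,0,0,0]
    - [0,0,0,0,0,0]
    - [0,0,0,0,0,0]
    - [0,0,0,0,0,0]
    - [0,0,0,0,0,0]
    - [0,0,0,0,0,0]
  gripper: 70

```text
clock: 13.05
position: [0.5455, 0.127, 0.0598]
tool_rot: [3.039, 1.569, 1.363]
force: [0.4, 0.1, 0.1]
grip_width: 0.0613
```

>>> jog_arm:
  commands:
    - [-10,0,0,0,0,0]
    - [-20,0,0,0,0,0]
    - [-30,0,0,0,0,0]
    - [-40,0,0,0,0,0]
    - [-40,0,0,0,0,0]
    - [-20,0,0,0,0,0]

```text
clock: 13.65
position: [0.5436, 0.1269, 0.2262]
tool_rot: [-1.715, 1.566, 2.894]
force: [1.0, 0.8, -0.7]
grip_width: 0.0618
```

```bash
python3 st.py; python3 - <<'E'
from h import *
for n,(x,y,w,h) in {'scene':(230,130,160,120),'top':(250,120,160,120)}.items():
    cv2.imwrite(f'pics/{n}_5.png',cv2.resize(grab_frame(n)[y:y+h,x:x+w,::-1],None,fx=4,fy=4,interpolation=cv2.INTER_CUBIC))
E
```

```text
[0.54357871 0.12694797 0.22623689] 0.061785474746224554 [ 1.03301035  0.78191261 -0.71857293]
(array([165.2,   1.2,   0.7]), array([ 0.002, -0.001,  0.005]))
```

View pics/scene_5.png

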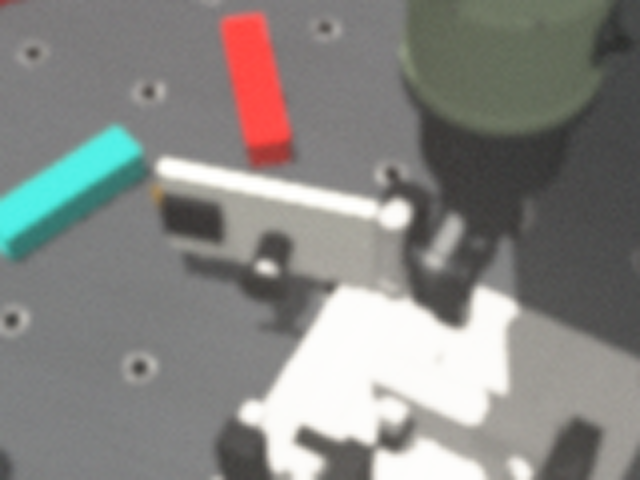

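View pics/top_5.png

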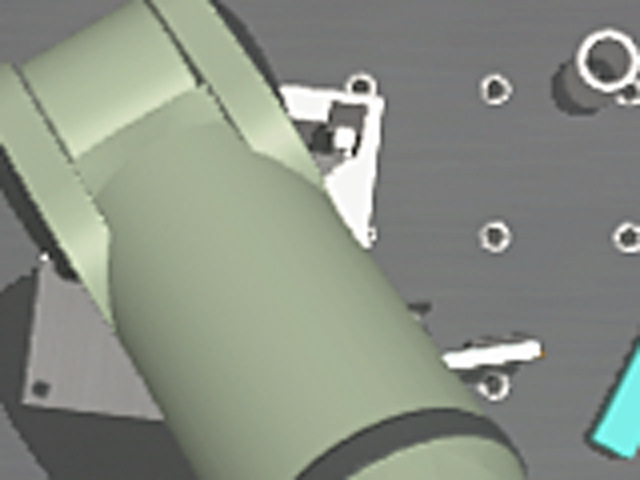

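```bash
cat >> h.py <<'E'
H=np.array(jw(-.1,.08))
def gate_pt(th,r,off):  # off outward (+) from mid-plane
    d=np.array([-np.sin(th),-np.cos(th)])*r-np.array([np.cos(th),-np.sin(th)])*off
    return jw(-.1+d[0],.08+d[1])
E
python3 - <<'E'
from h import *
def ang(X): 
    d=np.array(X[:2])-H;c,s=np.cos(JY),np.sin(JY);dj=np.array([c*d[0]+s*d[1],-s*d[0]+c*d[1]]);return np.arctan2(-dj[0],-dj[1]),np.hypot(*dj)
for nm,n,uv in [('tipT','top',(384.8,207.3)),('tipS','scene',(170+330/3.3,130+137/3.3))]: 
    X=back(n,np.array(uv),.115);print(nm,X,ang(X))
th=1.15
im=cv2.resize(cv2.imread('pics/top0.png'),None,fx=8,fy=8,interpolation=cv2.INTER_CUBIC)
for t,col in((1.1,(0,0,255)),(1.2,(0,255,0)),(1.3,(255,0,0))):
    L=[(*gate_pt(t,r,o),.115) for r,o in((.012,-.005),(.16,-.005),(.16,.005),(.012,.005))]
    cv2.polylines(im,[((proj('top',np.array(L))+.5)*8).astype(int)],True,col,1)
cv2.imwrite('pics/g.png',im[1450:1850,2500:3200])
print(back('top',(365,244),.03),back('top',(396,279),.03),back('top',(425,196),.03),back('top',(405,234),.03))
E
```

```text
tipT [ 0.4767986  -0.11858958  0.115     ] (np.float64(1.3278415987981222), np.float64(0.1613439622904291))
tipS [ 0.48112299 -0.11431697  0.115     ] (np.float64(1.2969613209136002), np.float64(0.157782840423246))
[ 0.37626259 -0.07424251  0.03      ] [ 0.27744166 -0.16336715  0.03      ] [ 0.51652303 -0.24803856  0.03      ] [ 0.40602166 -0.18953366  0.03      ]
```

View pics/g.png

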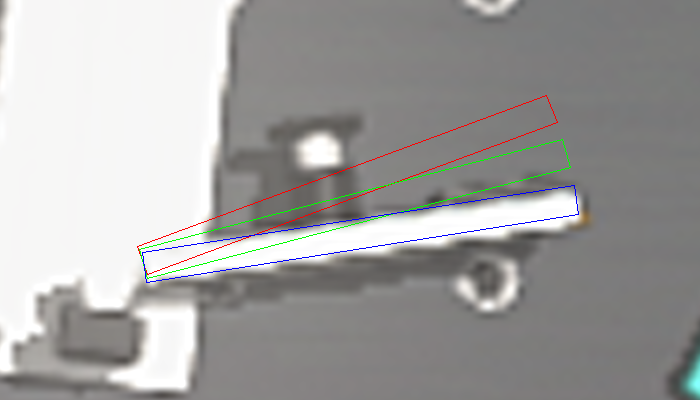

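>>> jog_arm:
  commands:
    - [0,0,0,0.133,0,0]
    - [0,0,0,0.133,0,0]
    - [0,0,0,0.133,0,0]
    - [0,0,0,0.133,0,0]
    - [0,0,0,0.133,0,0]
    - [0,0,0,0.133,0,0]
    - [0,0,0,0.133,0,0]
    - [0,0,0,0.133,0,0]
    - [0,0,0,0.133,0,0]
    - [0,0,0,0.133,0,0]
  gripper: 255

```text
clock: 14.75
position: [0.5412, 0.1261, 0.2261]
tool_rot: [-0.268, 1.565, 2.961]
force: [-0.1, 0.2, -0.4]
grip_width: 0.0002
```

```bash
cat > sg.py <<'E'
from h import *
import sys
th,r,off,z=map(float,sys.argv[1:5])
P,R,s=pose();print(P,s['grip_width'],s['force'].round(1),s['qpos'].round(2),'target',gate_pt(th,r,off))
for d in delta((*gate_pt(th,r,off),z),JY-th-np.pi/2):print(d)
E
python3 sg.py 1.33 .125 .040 .2
```

```text
[0.54121569 0.12609722 0.22609964] 0.00017169571665562322 [-0.1  0.2 -0.4] [-0.24  0.43 -0.13  1.79  0.06  0.92 -1.88] target (np.float64(0.43189542069163955), np.float64(-0.08805204611811897))
(array([ 26.5, 203.9, 127.4]), array([-0.049,  0.006,  0.002]))
(array([ 26.5, 203.9, 127.4]), array([ 3.093e+00,  3.000e-03, -9.000e-03]))
```

>>> jog_arm:
  commands:
    - [3,34,21,-0.01,0,0]
    - [3,34,21,-0.01,0,0]
    - [4,34,21,-0.01,0,0]
    - [4,34,21,-0.01,0,0]
    - [4,34,21,0,0,0]
    - [4,30,20,0,0,0]
    - [0,0,0,0,0,0]

```text
clock: 15.45
position: [0.4313, -0.0912, 0.2023]
tool_rot: [-0.372, 1.561, 2.896]
force: [-0.1, 1.1, -0.9]
grip_width: 0.0002
```

```bash
python3 sg.py 1.33 .125 .040 .068; python3 - <<'E'
from h import *
for n,(x,y,w,h) in {'scene':(230,130,160,120),'top':(250,110,160,120)}.items():
    cv2.imwrite(f'pics/{n}_6.png',cv2.resize(grab_frame(n)[y:y+h,x:x+w,::-1],None,fx=4,fy=4,interpolation=cv2.INTER_CUBIC))
E
```

```text
[ 0.43133437 -0.09117639  0.20226121] 0.0001582383767032415 [-0.1  1.1 -0.9] [ 0.15  0.29 -0.09  2.1   0.03  0.76 -1.41] target (np.float64(0.43189542069163955), np.float64(-0.08805204611811897))
(array([134.3,  -2.6,  -2.1]), array([-0.01 ,  0.009,  0.003]))
(array([134.3,  -2.6,  -2.1]), array([ 3.131,  0.005, -0.014]))
```

View pics/scene_6.png

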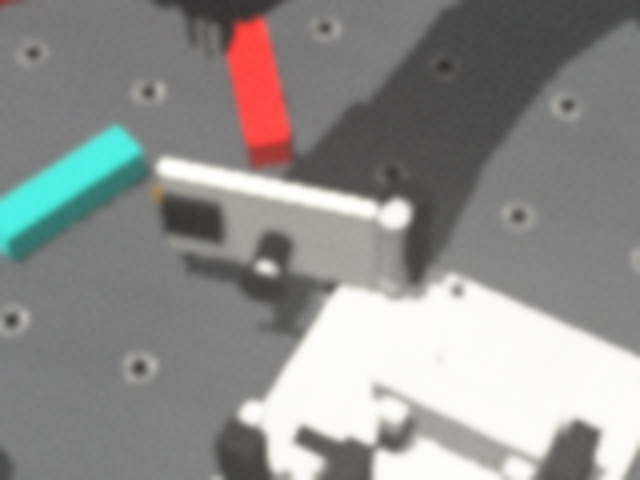

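View pics/top_6.png

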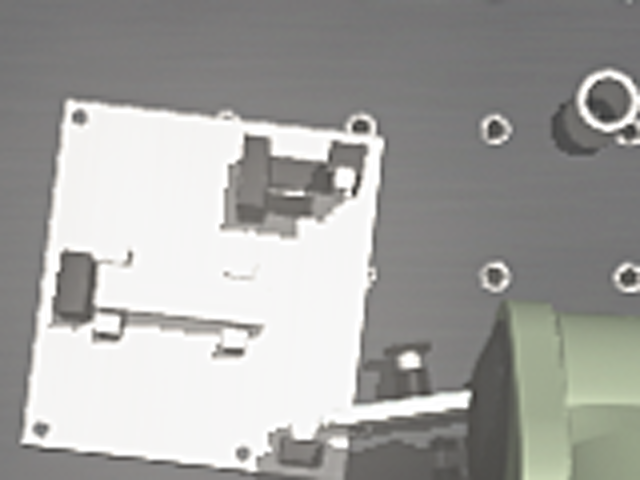

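>>> jog_arm:
  commands:
    - [30,-1,-1,-0.01,0.005,0]
    - [30,-1,-1,0,0.004,0]
    - [25,0,0,0,0,0]
    - [10,0,0,0,0,0]
    - [0,0,0,0,0,0]

```text
clock: 16.05
position: [0.4387, -0.0801, 0.1059]
tool_rot: [-2.474, 1.562, 0.814]
force: [0.2, -0.5, 0.7]
grip_width: -0.0001
```

```bash
python3 sg.py 1.33 .125 .040 .068
```

```text
[ 0.43872638 -0.08012637  0.10589446] -0.00012951686613665172 [ 0.2 -0.5  0.7] [ 0.12  0.47 -0.08  2.17  0.06  0.5  -1.44] target (np.float64(0.43189542069163955), np.float64(-0.08805204611811897))
(array([37.8,  7.1,  8.2]), array([ 0.01 , -0.007,  0.006]))
(array([37.8,  7.1,  8.2]), array([-3.131, -0.009, -0.011]))
```

>>> jog_arm:
  commands:
    - [5,4,5,0,0,0]
    - [8,3,4,0,0,0]
    - [8,0,1,0,0,0]
    - [8,0,0,0,0,0]
    - [4,0,0,0,0,0]
    - [0,0,0,0,0,0]

```text
clock: 16.65
position: [0.4311, -0.0887, 0.0726]
tool_rot: [-2.731, 1.559, 0.557]
force: [-0.9, -0.1, 0.1]
grip_width: 0.0
```

```bash
python3 sg.py 1.33 .125 .040 .068
```

```text
[ 0.43110557 -0.0887254   0.07264746] 1.327762496790417e-06 [-0.9 -0.1  0.1] [ 0.13  0.53 -0.07  2.2   0.08  0.4  -1.43] target (np.float64(0.43189542069163955), np.float64(-0.08805204611811897))
(array([ 4.7, -0.5, -0.8]), array([ 0.011, -0.011,  0.005]))
(array([ 4.7, -0.5, -0.8]), array([-3.131, -0.008, -0.017]))
```

>>> jog_arm:
  commands:
    - [2,0,-5,0,-0.005,0]
    - [1,0,-5,0,-0.005,0]
    - [1,0,-5,0,0,0]
    - [0,0,-4,0,0,0]
    - [0,0,-4,0,0,0]
    - [0,1,-8,-0.064,0,0]
    - [0,1,-8,-0.064,0,0]
    - [0,1,-8,-0.064,0,0]

```text
clock: 17.45
position: [0.4813, -0.0825, 0.069]
tool_rot: [-1.761, 1.566, 1.726]
force: [-0.9, 0.2, -0.8]
grip_width: -0.0002
```

```bash
cat > gp.py <<'E'
from h import *
P,R,s=pose();c,si=np.cos(JY),np.sin(JY);d=P[:2]-H
push=-R[:2,2];th=JY-np.arctan2(push[1],push[0])
dj=np.array([c*d[0]+si*d[1],-si*d[0]+c*d[1]])
e=np.array([-np.sin(th),-np.cos(th)]);p=np.array([np.cos(th),-np.sin(th)])
F=s['force'];print('clock %.2f tool-theta %.3f r %.1f off %.1f z %.1f push force %.1f'%(s['clock'],th,dj@e*1e3,-dj@p*1e3,P[2]*1e3,-(F[:2]@push)/np.hypot(*push)),'tilt',delta(P,JY-th-np.pi/2)[0][1],'q',s['qpos'].round(2))
# angle implied if face offset 16 mm
D=np.hypot(*dj);print('theta by position (off16): %.3f'%(np.arctan2(-dj[0],-dj[1])-(-1)*0-np.arcsin(.016/D)))
E
python3 gp.py;python3 - <<'E'
from h import *
for n,(x,y,w,h) in {'scene':(230,130,160,120),'top':(250,110,160,120)}.items():
    cv2.imwrite(f'pics/{n}_7.png',cv2.resize(grab_frame(n)[y:y+h,x:x+w,::-1],None,fx=4,fy=4,interpolation=cv2.INTER_CUBIC))
E
```

```text
clock 17.45 tool-theta 1.121 r 125.5 off 16.7 z 69.0 push force 0.8 tilt [ 0.    -0.001  0.004] q [ 0.14  0.59 -0.12  2.08  0.14  0.48 -1.31]
theta by position (off16): 1.127
```

View pics/scene_7.png

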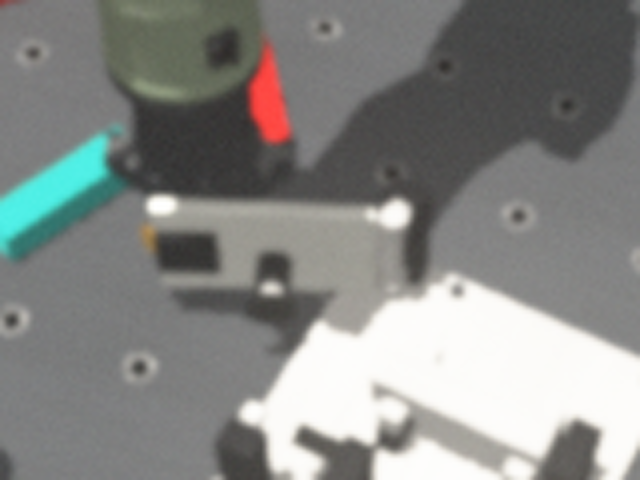

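View pics/top_7.png

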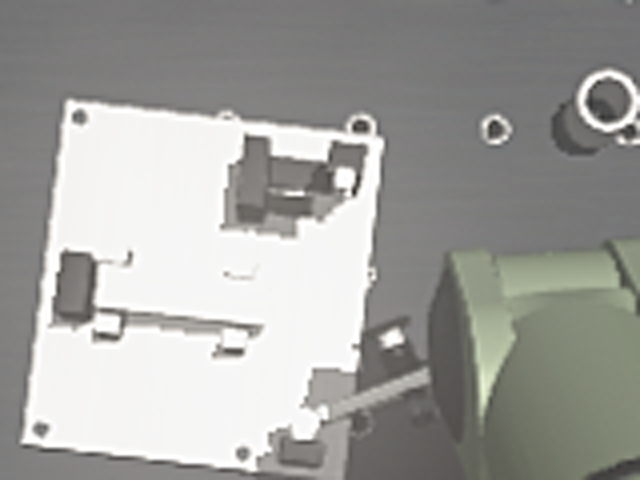

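>>> jog_arm:
  commands:
    - [0,1,-8,-0.064,0,0]
    - [0,1,-8,-0.064,0,0]
    - [0,1,-8,-0.064,0,0]
    - [0,1,-8,-0.064,0,0]
    - [0,1,-8,-0.064,0,0]
    - [0,1,-8,-0.064,0,0]

```text
clock: 18.15
position: [0.5248, -0.0653, 0.0689]
tool_rot: [-1.626, 1.566, 2.241]
force: [-1.4, 0.0, 0.9]
grip_width: 0.0003
```

```bash
python3 gp.py
```

```text
clock 18.15 tool-theta 0.741 r 126.3 off 18.1 z 68.9 push force 1.0 tilt [ 0.    -0.     0.005] q [ 0.18  0.64 -0.22  1.97  0.24  0.57 -1.05]
theta by position (off16): 0.757
```

>>> jog_arm:
  commands:
    - [0,1,-8,-0.06,0,0]
    - [0,1,-8,-0.06,0,0]
    - [0,1,-8,-0.06,0,0]
    - [0,1,-8,-0.06,0,0]
    - [0,1,-6,-0.045,0,0]
    - [0,0.5,-5,-0.037,0,0]
    - [0,0.5,-4,-0.03,0,0]
    - [0,0,-3,-0.023,0,0]

```text
clock: 18.95
position: [0.56, -0.03, 0.0685]
tool_rot: [-1.574, 1.564, 2.672]
force: [-0.3, -0.2, 0.2]
grip_width: 0.0001
```

```bash
python3 gp.py;python3 - <<'E'
from h import *
for n,(x,y,w,h) in {'scene':(230,130,160,120),'top':(250,110,160,120)}.items():
    cv2.imwrite(f'pics/{n}_8.png',cv2.resize(grab_frame(n)[y:y+h,x:x+w,::-1],None,fx=4,fy=4,interpolation=cv2.INTER_CUBIC))
E
```

```text
clock 18.95 tool-theta 0.361 r 126.2 off 16.2 z 68.5 push force 0.3 tilt [ 0.    -0.     0.006] q [ 0.18  0.68 -0.32  1.88  0.34  0.64 -0.81]
theta by position (off16): 0.363
```

View pics/scene_8.png

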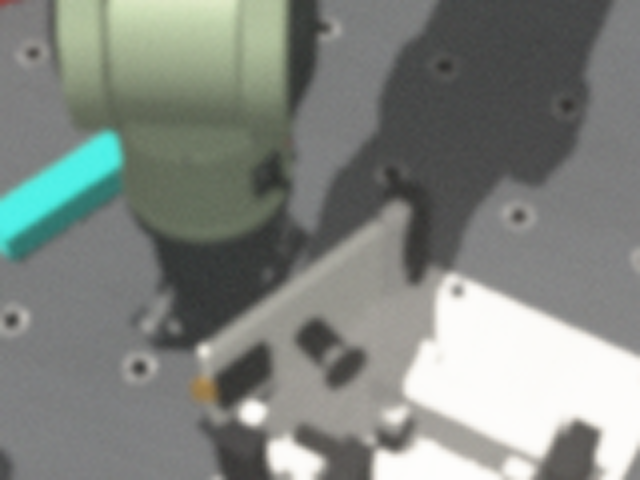

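View pics/top_8.png

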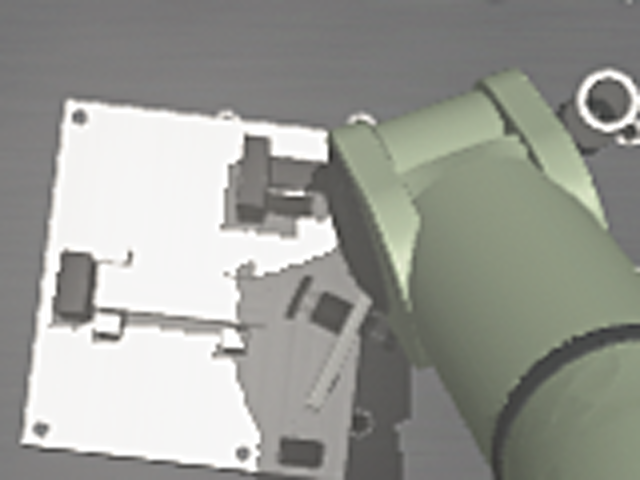

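>>> jog_arm:
  commands:
    - [0,0.4,-3,-0.024,0,0]
    - [0,0.4,-3,-0.024,0,0]
    - [0,0.4,-3,-0.024,0,0]
    - [0,0.4,-3,-0.024,0,0]
    - [0,0.4,-3,-0.024,0,0]
    - [0,0.4,-3,-0.024,0,0]

```text
clock: 19.65
position: [0.5695, -0.0137, 0.0685]
tool_rot: [-1.661, 1.564, 2.739]
force: [-0.5, -0.6, 0.8]
grip_width: -0.0002
```

```bash
python3 gp.py
```

```text
clock 19.65 tool-theta 0.208 r 126.3 off 16.9 z 68.5 push force 0.7 tilt [ 0.    -0.001  0.007] q [ 0.18  0.7  -0.36  1.85  0.37  0.66 -0.72]
theta by position (off16): 0.215
```

>>> jog_arm:
  commands:
    - [0,0.2,-2,-0.014,0,0]
    - [0,0.2,-2,-0.014,0,0]
    - [0,0.2,-2,-0.014,0,0]
    - [0,0.2,-2,-0.014,0,0]

```text
clock: 20.05
position: [0.573, -0.0058, 0.0685]
tool_rot: [-1.682, 1.564, 2.779]
force: [-0.8, -1.3, 0.1]
grip_width: -0.0003
```

```bash
python3 gp.py
```

```text
clock 20.05 tool-theta 0.147 r 126.4 off 16.1 z 68.5 push force 1.5 tilt [ 0.    -0.001  0.006] q [ 0.17  0.7  -0.38  1.84  0.39  0.67 -0.68]
theta by position (off16): 0.148
```

>>> jog_arm:
  commands:
    - [0,0.1,-1,-0.008,0,0]
    - [0,0.1,-1,-0.008,0,0]
    - [0,0.1,-1,-0.008,0,0]
    - [0,0.1,-1,-0.008,0,0]

```text
clock: 20.45
position: [0.5745, -0.0021, 0.0685]
tool_rot: [-1.669, 1.565, 2.826]
force: [-0.6, -2.1, 0.5]
grip_width: -0.0001
```

```bash
python3 gp.py
```

```text
clock 20.45 tool-theta 0.112 r 126.4 off 16.5 z 68.5 push force 2.2 tilt [ 0.    -0.001  0.006] q [ 0.17  0.71 -0.39  1.84  0.39  0.68 -0.66]
theta by position (off16): 0.116
```

>>> jog_arm:
  commands:
    - [0,0.1,-1,-0.008,0,0]
    - [0,0.1,-1,-0.008,0,0]
    - [0,0.1,-1,-0.008,0,0]

```text
clock: 20.75
position: [0.5755, 0.0008, 0.0685]
tool_rot: [-1.655, 1.565, 2.867]
force: [-0.8, -6.2, 0.6]
grip_width: 0.0002
```

```bash
python3 gp.py
```

```text
clock 20.75 tool-theta 0.086 r 126.4 off 16.7 z 68.5 push force 6.3 tilt [ 0.    -0.001  0.006] q [ 0.17  0.71 -0.39  1.84  0.4   0.68 -0.64]
theta by position (off16): 0.092
```

>>> jog_arm:
  commands:
    - [0,0.1,-1,-0.006,0,0]
    - [0,0.1,-1,-0.006,0,0]

```text
clock: 20.95
position: [0.5758, 0.0014, 0.0685]
tool_rot: [-1.362, 1.564, -3.112]
force: [-1.5, -5.7, 2.0]
grip_width: -0.0002
```

>>> jog_arm:
  commands:
    - [0,0.1,-1,-0.008,0,0]

```text
clock: 21.05
position: [0.576, 0.0017, 0.0685]
tool_rot: [-1.259, 1.564, -3.001]
force: [-0.3, -4.8, 2.2]
grip_width: 0.0
```

```bash
python3 gp.py
```

```text
clock 21.05 tool-theta 0.066 r 126.4 off 18.3 z 68.5 push force 4.8 tilt [-0.     0.002  0.007] q [ 0.17  0.71 -0.4   1.83  0.41  0.69 -0.63]
theta by position (off16): 0.084
```

>>> jog_arm:
  commands:
    - [0,0,-1.5,0,0,0]

```text
clock: 21.15
position: [0.5761, 0.0024, 0.0685]
tool_rot: [-1.154, 1.563, -2.896]
force: [-0.1, -7.2, 1.7]
grip_width: 0.0002
```

>>> jog_arm:
  commands:
    - [0,0,-1.5,0,0,0]

```text
clock: 21.25
position: [0.5762, 0.0028, 0.0685]
tool_rot: [-1.017, 1.562, -2.76]
force: [-1.2, -9.9, 2.3]
grip_width: 0.0002
```

```bash
python3 gp.py
```

```text
clock 21.25 tool-theta 0.067 r 126.4 off 17.1 z 68.5 push force 10.0 tilt [-0.     0.005  0.007] q [ 0.17  0.71 -0.39  1.83  0.41  0.69 -0.63]
theta by position (off16): 0.075
```

>>> jog_arm:
  commands:
    - [0,0,-1.5,0,0,0]

```text
clock: 21.35
position: [0.5762, 0.003, 0.0685]
tool_rot: [-0.887, 1.561, -2.63]
force: [-1.5, -9.6, 3.5]
grip_width: 0.0003
```

>>> jog_arm:
  commands:
    - [0,0,-1.5,0,0,0]

```text
clock: 21.45
position: [0.5763, 0.0032, 0.0685]
tool_rot: [-0.789, 1.559, -2.532]
force: [-1.9, -10.2, 3.1]
grip_width: 0.0001
```

>>> jog_arm:
  commands:
    - [0,0,-1.5,0,0,0]

```text
clock: 21.55
position: [0.5762, 0.0033, 0.0685]
tool_rot: [-0.706, 1.558, -2.45]
force: [-1.3, -9.8, 3.6]
grip_width: 0.0001
```

```bash
python3 gp.py
```

```text
clock 21.55 tool-theta 0.068 r 126.4 off 16.4 z 68.5 push force 9.9 tilt [-0.     0.01   0.009] q [ 0.16  0.71 -0.39  1.83  0.41  0.69 -0.64]
theta by position (off16): 0.072
```

>>> jog_arm:
  commands:
    - [0,0,-1.8,0,0.005,0.003]

```text
clock: 21.65
position: [0.5764, 0.0037, 0.0686]
tool_rot: [-0.69, 1.562, -2.434]
force: [-0.6, -11.1, 2.9]
grip_width: 0.0002
```

>>> jog_arm:
  commands:
    - [0,0,-1.8,0,0.005,0.003]

```text
clock: 21.75
position: [0.5766, 0.004, 0.0686]
tool_rot: [-0.652, 1.566, -2.397]
force: [-1.1, -11.2, 4.2]
grip_width: 0.0003
```

```bash
python3 gp.py;python3 - <<'E'
from h import *
for n,(x,y,w,h) in {'scene':(260,160,120,90),'top':(260,120,120,90)}.items():
    cv2.imwrite(f'pics/{n}_9.png',cv2.resize(grab_frame(n)[y:y+h,x:x+w,::-1],None,fx=6,fy=6,interpolation=cv2.INTER_CUBIC))
E
```

```text
clock 21.75 tool-theta 0.069 r 126.6 off 15.5 z 68.6 push force 11.2 tilt [-0.     0.004  0.003] q [ 0.16  0.71 -0.39  1.84  0.41  0.68 -0.64]
theta by position (off16): 0.066
```

View pics/scene_9.png

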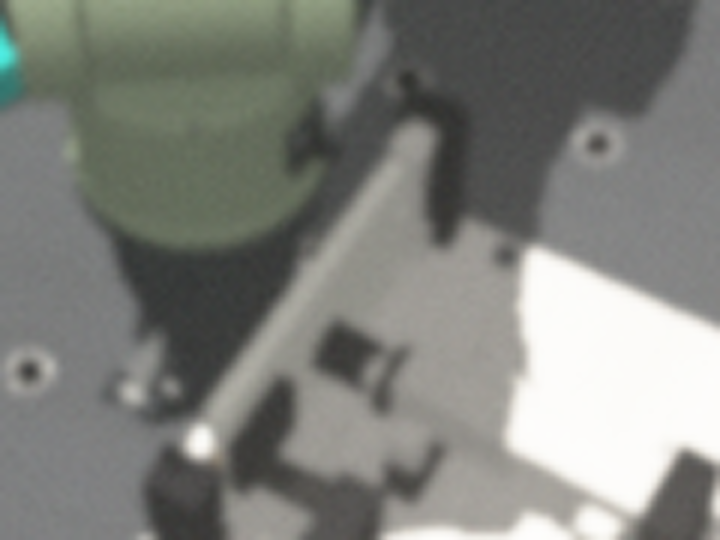

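View pics/top_9.png

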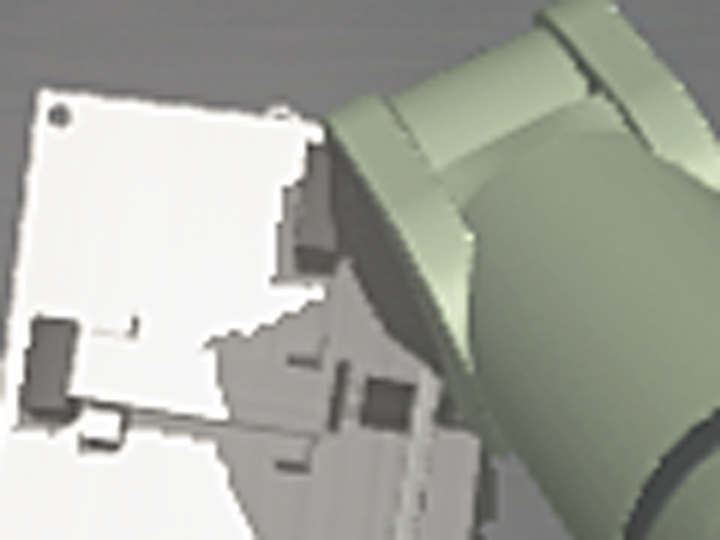

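>>> jog_arm:
  commands:
    - [0,0,-1.8,-0.003,0.005,0.002]
    - [0,0,-1.8,-0.003,0.005,0.002]

```text
clock: 22.05
position: [0.5769, 0.0045, 0.0686]
tool_rot: [2.825, 1.568, 1.085]
force: [-0.6, -10.0, 2.1]
grip_width: -0.0
```

>>> jog_arm:
  commands:
    - [0,0,-1.8,-0.003,0.004,0.002]
    - [0,0,-1.8,-0.003,0.004,0.002]

```text
clock: 22.25
position: [0.5772, 0.0049, 0.0686]
tool_rot: [2.547, 1.563, 0.812]
force: [-0.4, -11.2, 2.5]
grip_width: -0.0
```

```bash
python3 gp.py
```

```text
clock 22.25 tool-theta 0.060 r 126.9 off 15.8 z 68.6 push force 11.1 tilt [-0.    -0.007 -0.005] q [ 0.17  0.71 -0.4   1.84  0.41  0.67 -0.63]
theta by position (off16): 0.058
```

>>> jog_arm:
  commands:
    - [0,0,-2,-0.002,0,0]
    - [0,0,-2,-0.002,0,0]

```text
clock: 22.45
position: [0.5774, 0.0057, 0.0687]
tool_rot: [2.224, 1.566, 0.491]
force: [-0.9, -7.9, 2.9]
grip_width: -0.0001
```

>>> jog_arm:
  commands:
    - [0,0,-2,-0.002,0,0]
    - [0,0,-2,-0.002,0,0]

```text
clock: 22.65
position: [0.5779, 0.0083, 0.0688]
tool_rot: [1.881, 1.567, 0.151]
force: [0.1, -5.0, 0.8]
grip_width: -0.0001
```

```bash
python3 gp.py
```

```text
clock 22.65 tool-theta 0.054 r 127.0 off 13.1 z 68.8 push force 4.9 tilt [-0.    -0.001 -0.004] q [ 0.16  0.71 -0.4   1.84  0.41  0.67 -0.63]
theta by position (off16): 0.031
```

>>> jog_arm:
  commands:
    - [0,0,-1,-0.004,0,0]
    - [0,0,-1,-0.004,0,0]

```text
clock: 22.85
position: [0.5781, 0.0087, 0.0688]
tool_rot: [1.274, 1.567, -0.447]
force: [-1.2, -9.8, 2.4]
grip_width: 0.0001
```

>>> jog_arm:
  commands:
    - [0,0,-1,-0.004,0,0]
    - [0,0,-1,-0.004,0,0]

```text
clock: 23.05
position: [0.5782, 0.0088, 0.0688]
tool_rot: [0.707, 1.566, -1.006]
force: [-0.5, -9.1, 3.0]
grip_width: -0.0002
```

```bash
python3 gp.py
```

```text
clock 23.05 tool-theta 0.038 r 127.0 off 14.6 z 68.8 push force 9.1 tilt [ 0.     0.004 -0.003] q [ 0.16  0.71 -0.4   1.84  0.42  0.68 -0.63]
theta by position (off16): 0.026
```

>>> jog_arm:
  commands:
    - [0,0,-1.5,0,0.002,0]

```text
clock: 23.15
position: [0.5781, 0.0089, 0.0688]
tool_rot: [0.642, 1.566, -1.072]
force: [-1.3, -12.9, 3.7]
grip_width: -0.0
```

>>> jog_arm:
  commands:
    - [0,0,-1.7,0,0.002,0]

```text
clock: 23.25
position: [0.5781, 0.0089, 0.0688]
tool_rot: [0.53, 1.566, -1.185]
force: [-2.1, -13.8, 4.3]
grip_width: 0.0001
```

>>> jog_arm:
  commands:
    - [0,0,0,0,0,0]
    - [0,0,1,0,0,0]
    - [0,0,2,0,0,0]

```text
clock: 23.55
position: [0.5776, 0.0065, 0.0688]
tool_rot: [0.563, 1.567, -1.15]
force: [-1.1, -0.0, 0.0]
grip_width: 0.0001
```

>>> jog_arm:
  commands:
    - [0,0,4,0,0,0]
    - [0,0,8,0,0,0]
    - [0,0,15,0,0,0]
    - [0,0,20,0,0,0]
    - [0,0,20,0,0,0]
    - [0,0,0,0,0,0]

```text
clock: 24.15
position: [0.5669, -0.0659, 0.0688]
tool_rot: [0.479, 1.567, -1.234]
force: [-0.1, -0.3, -0.5]
grip_width: -0.0
```

```bash
python3 gp.py;python3 - <<'E'
from h import *
for n,(x,y,w,h) in {'scene':(260,160,120,90),'top':(260,120,120,90)}.items():
    cv2.imwrite(f'pics/{n}_10.png',cv2.resize(grab_frame(n)[y:y+h,x:x+w,::-1],None,fx=6,fy=6,interpolation=cv2.INTER_CUBIC))
E
```

```text
clock 24.15 tool-theta 0.038 r 126.3 off 90.1 z 68.8 push force 0.3 tilt [ 0.     0.004 -0.002] q [ 0.29  0.7  -0.4   1.86  0.43  0.67 -0.5 ]
theta by position (off16): 0.554
```

View pics/scene_10.png

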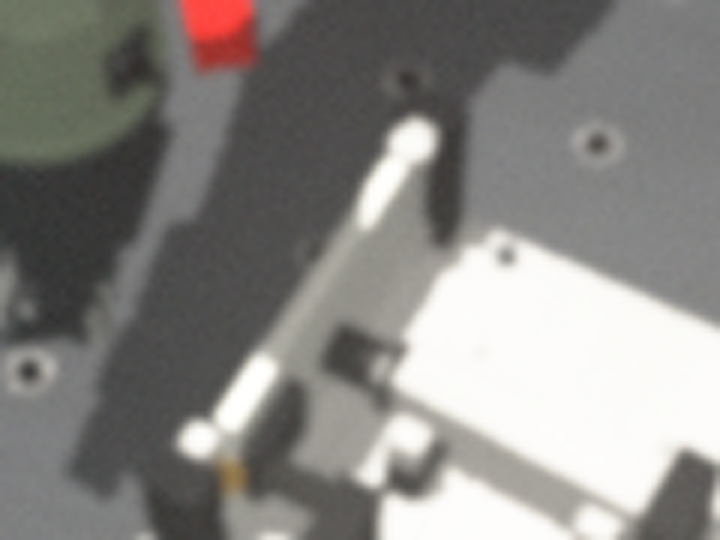

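View pics/top_10.png

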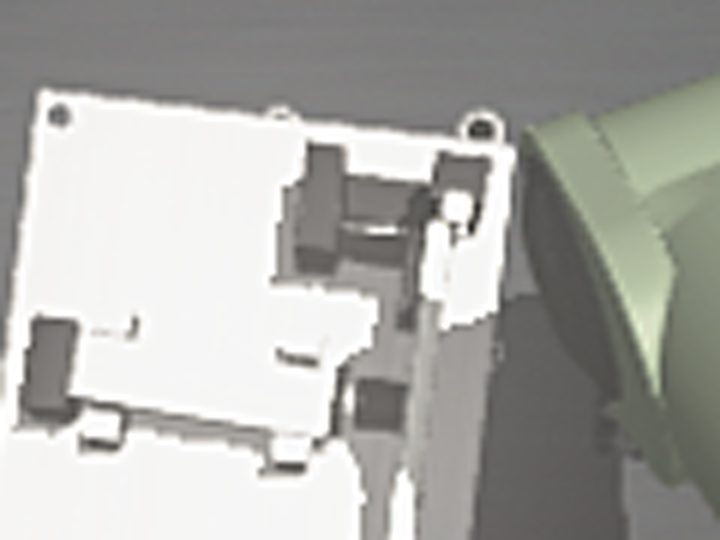

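>>> jog_arm:
  commands:
    - [-10,0,30,0,0,0]
    - [-30,0,30,0,0,0]
    - [-30,0,30,0,0,0]
    - [-30,0,10,0,0,0]
    - [0,0,0,0,0,0]

```text
clock: 24.75
position: [0.553, -0.1622, 0.1719]
tool_rot: [2.239, 1.57, 0.534]
force: [0.2, 0.1, 0.5]
grip_width: 0.0001
```

```bash
python3 gp.py; python3 - <<'E'
from h import *
ims={n:grab_frame(n) for n in('scene','top')}
for n in ims:
    im=cv2.resize(ims[n][:,:,::-1],None,fx=7,fy=7,interpolation=cv2.INTER_CUBIC)
    def dl(L,z,col,cl=True): cv2.polylines(im,[((proj(n,np.array([(*l,z) for l in L]))+.5)*7).astype(int)],cl,col,1)
    for t,col in((0,(0,0,255)),(.05,(0,200,0))):
        dl([gate_pt(t,r,o) for r,o in((.012,-.005),(.16,-.005),(.16,.005),(.012,.005))],.115,col)
    dl([jw(*l) for l in((-.06,-.015),(.06,-.015),(.06,.015),(-.06,.015))],.075,(255,0,0))
    c=proj(n,[(*jw(-.03,-.01),.08)])[0]*7;x,y=int(c[0])-340,int(c[1])-290
    cv2.imwrite(f'pics/fin_{n}.png',im[y:y+580,x:x+680])
E
```

```text
clock 24.75 tool-theta 0.029 r 124.8 off 188.4 z 171.9 push force -0.1 tilt [-0.    -0.001 -0.001] q [ 0.53  0.57 -0.48  1.78  0.33  0.88 -0.24]
theta by position (off16): 0.944
```

View pics/fin_scene.png

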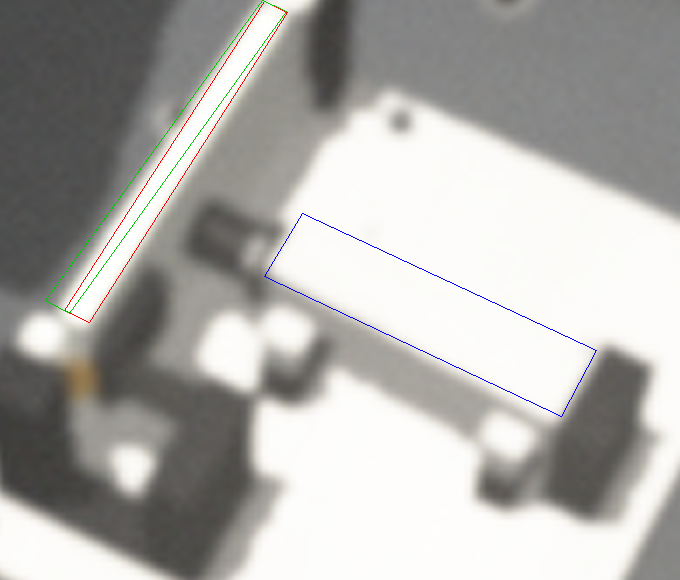

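View pics/fin_top.png

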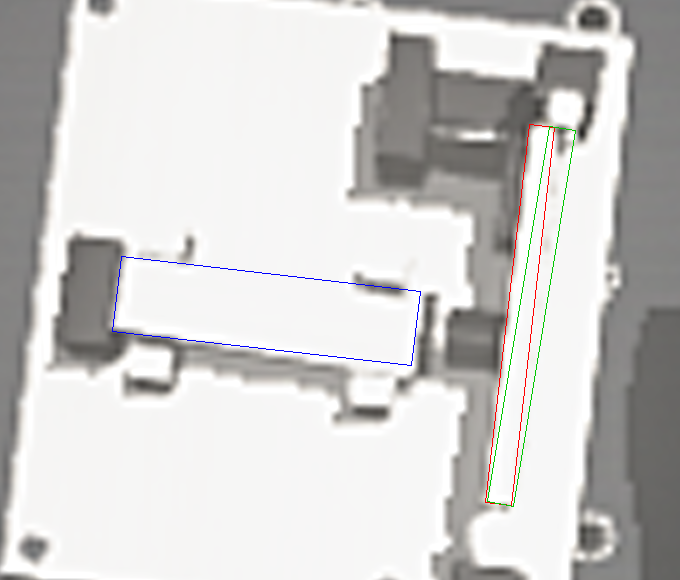

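```bash
python3 -c "
from h import *
print(bot.job_done())"
```

```text
the job is handed in; nothing more can be done
None
```

The tube is in both saddles and the gate is latched shut. I handed the job in at about 25 s of the 56 s allowed.

- **Placing:** I gripped the white tube, set it about 6 mm short of home with the gate still open at roughly 1.3 rad, then released it. I found it seated by the contact force, a brief 25 N through the gripped tube, well under the limits.
- **Gate:** I swung it shut with the closed fingers and crept the last part. The push rose to about 11 N, eased to about 5 N at the snap, then climbed against the rubber stop. I meant to stop at 13 N, but the last push read 13.8 N (about 14 N with its small sideways part). That is still under 15 N.
- **Last checks:** With the arm backed off and its force reading near zero, the picture overlays put the gate at about 0 rad. The brass bolt shows behind the strike pin, and the tube lines up with the home outline against the end stop.
- **Limits of the checks:** The gate angle and bolt travel were judged only from pictures and the feel of the push, with no direct reading. I saw no sign of other parts moving, but I did not measure them again at the end. The push over the pin read about 2 N higher than the 9 N in the task notes. No other checks failed or disagreed.

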